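# Tighten a stone clamp with a click torque wrench

## Robot

A 6-joint arm with a two-finger parallel gripper is mounted at the origin on the work surface. World frame = base frame: x ahead of the robot, y to its left, z up, the work surface at z = 0. Lengths are in mm, angles in rad, forces in N, time in s.
With the tool pointing down it reaches from about 400 to 925 mm from the base axis. Payload 12.5 kg.
Tool frame: the origin (TCP) lies midway between the tips of the shut fingers; the grasp point (between the pads) lies 19 mm behind it; y points along the fingers, x is the direction in which the jaws open and shut, and the axes are right-handed (so a half turn about y gives the same grasp; the last joint's range is limited). The gripper opens to 95 mm and grips with 3 to 60 N. Pads are 20 mm wide; open, the fingers measure 119 mm over their backs; the gripper's body (75 mm by 180 mm) begins 59 mm behind the grasp point.
Start: joints at [-0.106, 0.491, 1.559, -0, 1.092, -0.106], TCP at [625.017, 0.021, 214.661] pointing down, gripper open.
Joint ranges: [-3.1, 3.1], [-0.84, 2.19], [0.05, 2.79], [-1.13, 4.28], [0.06, 2.93], [-2.69, 2.69]. Speed limits (rad/s): [2.22, 2.22, 2.79, 3.14, 3.14, 3.14].

## Interface

Orientations are given as [roll, pitch, yaw] about the fixed x, y, z axes, in that order (R = Rz(yaw) Ry(pitch) Rx(roll)).
In Python, from cell import env, vision, job gives the robot as it stands.
- The arm moves only by the shell command python3 -m crank 'ROWS' [OPENING]. ROWS is JSON, a list of rows, each a list of 6 numbers: the shift along the tool's x, y, z in mm, then the turn, a rotation vector about the tool's x, y, z in degrees. In form: [[x, y, z, rx, ry, rz], ...]. A call has 1 to 5 rows; each row is the pose to reach, as a shift and turn from the pose measured when the call began, along the tool's axes at that moment; what a row does not reach only later rows make up. A row lasts 1/10 s, in which the tool goes at most 50 mm and 8.59 degrees, less where a joint would pass 70% of its speed; a pose out of reach is approached as far as the arm can. A call with a gripper value outside its range is refused whole. OPENING is the opening, from 0 (shut) to 1 (fully open), set as the call begins (- or left out, the last holds). The fingers move at their own pace and stop on an object; the grip force is fixed at half the most. Time passes only in rows, so rows that repeat a pose let the fingers close. It gives the time, the measured TCP pose, the force and the opening at its end, in the units of the state.
- env.state(): the state, without advancing time (a new reading comes with each control period).
- vision.read_camera(name): name is "scene" or "side" or "wrist"; returns (picture, depth): 400x640x3 uint8, blue, green, red; 400x640 float32, mm along the optical axis (not along the pixel's ray), 0 where there is no reading.
- vision.calibration(name): a dict with "vertical_fov" (degrees; the focal length in pixels is half the picture's height over the tangent of half this angle, whatever the lens; pixels are square), "cx", "cy" (the principal point, pixels), "pose" (4x4, takes a point from camera to world coordinates). Camera axes: x right, y down, z forward; pixel columns grow to the right and rows downward; lengths in mm; the calibration is good to about 2 mm. A picture is of the moment at which its call begins: read the wrist's pose just before it. calibration takes no time and is no camera call; for the wrist camera it gives the pose at the moment of the call.
- job.job_done(): hands the job in, once; it reports no verdict.
The state is a dict: "t": time; "joints": joint angles; "qvel": joint speeds; "tau": joint torques, N m; "eef_pos": TCP position; "tcp_rot": TCP orientation; "ft_force": force on the tool from outside, world axes, zero at the start; "moment": the same for the moment, N m; "opening": opening from 0.0 (shut) to 1.0 (fully open).
Only numpy, scipy, OpenCV 4.12 (cv2) and the standard library are available. Lean on these libraries where they do the work, as an engineer would, in place of code of your own. Each camera call takes 0.05 s, during which the arm holds its last target.

## Task

The collar nut of the strap clamp that holds the limestone block on the slotted plate is only finger-tight. Take the preset click wrench from its wooden rest, push its socket fully home on the nut, and swing it by its grip clockwise (seen from above) until the handle clicks over, stopping right there and not pulling it on to its end stop; then lift the wrench straight off and lay it back on its rest as it was, without backing the nut off again and without dropping the wrench. Do not knock against the stone, and leave the mallet, the chisel and the brush where they are.

Things in the scene. Friction and masses are not known exactly. Their poses are not given: they have to be found in the camera images.
- wrench: Click wrench, 270 mm long, about 0.6 kg, loose. Origin: centre of the socket's open lower face (mouth); z up, x towards the handle. Socket 43 mm outside; hexagon recess 31.5 mm across flats, 30 mm deep, flats square to x and every 60 deg from it. Steel head disc (42 mm) up to 56 mm above the mouth. Handle's axis along x, 46 mm above the mouth. Centre of mass about 80 mm along x.
- wrench_handle (a joint): How far the handle has folded clockwise (from above) against the head, rad, about a pivot at x = 30 mm. Rigid at 0 up to the set torque, 2 N m on the nut (a pure pull of about 13 N square to the handle at mid grip; a firm grasp adds its own moment); then it breaks away (click): the handle folds on with the pull no longer rising, to the solid stop at 0.3, beyond which the nut is over-tightened. Springs back to 0 when let off. Rigid anticlockwise.
- wrench_grip (a point): Middle of the black and red grip, on the handle's axis, 155 mm from the socket's axis; moves with the handle, x along it, away from the socket. The grip is 80 mm long, 25 mm wide, 27 mm high, with flat sides. From the grip to the head runs a steel tube 19 mm thick.
- wrench_tail (a point): Point on the handle's axis, 215 mm from the socket's axis, in the round steel thimble (24 mm thick, 36 mm long) behind the grip; moves with the handle. A black knob ends the handle 24 mm farther on. This point lies over the rest's notch when the wrench is put away.
- nut_top (a point): Centre of the nut's top, 138 mm above the bench; turns with it. Oiled bright steel hexagon 30 mm across flats, 24 mm high, top 4 mm tapered; flats square to x and every 60 deg from it, so the wrench fits six ways, with about 0.09 rad play each way. Below it a 41 mm round collar, where the mouth lands when fully home (24 mm below this point). A 20 mm stud ends 2 mm above the top.
- nut (a joint): Rad the nut has turned clockwise (tightening); finger-tight, -0.2 to 0.1, at the start. It turns stiffly, from about 6 N of pull at the grip, rising steadily until the wrench clicks, and stays where it is left. The turn needed, about 0.2 to 0.6 rad, cannot be seen: it has to be felt.
- clamp: Clamp set, fixed: aluminium T-slot plate 330 x 250 x 20 mm (x -105 to 225 mm), dark steel step block (x -104 to -42 mm, 88 mm high) and strap (145 x 50 x 16 mm, its top 104 mm above the bench). Origin: on the bench straight below the stud and nut; x along the strap towards the stone, z up.
- stone: Limestone cornice block under the strap's nose, fixed to the plate: in the clamp's frame x 35 to 185 mm, y -100 to 100 mm, z 20 to 80 mm. Origin and axes as clamp. Not to be knocked.
- rest: Wooden wrench rest, fixed: board 290 x 80 x 12 mm with a notched post at its +x end (x 98 to 122 mm; notch floor 46 mm above the bench, 36 mm wide between cheeks that reach to 68 mm). Origin: centre of its underside; x from the socket end to the post, z up. The wrench stands level on it: mouth flat on the board, thimble in the notch.
- rest_spot (a point): Centre of the blue felt disc on the rest's board, 12 mm above the bench: the socket's mouth stands here.
- rest_notch (a point): Middle of the notch's floor, 46 mm above the bench, 215 mm from rest_spot; the thimble lies on it.
- mallet: Carver's dark wooden mallet standing on its head, 100 mm diameter, 218 mm tall. Origin: centre of its underside. Leave alone.
- chisel: Steel chisel lying on the bench, 210 x 24 x 13 mm. Origin: under its middle, x along it. Leave alone.
- brush: Bench brush, 235 x 35 x 46 mm. Origin: under the middle of its bristles, handle towards -x. Leave alone.

How it is judged:
By the outcome, as a careful person would: the job done as asked, in the order asked, and still so for the second after the job is handed in, with the robot touching nothing.
It also fails if it takes over 67 s, if anything falls off the work surface, if the arm or the gripper's body presses on something with over 40 N, if the wrist force passes 120 N, or if a joint passes its speed limit or range.

## Working session

There is one attempt and no reset: what is moved stays moved. The work goes in short steps, Python scripts to look and compute and a shell command to move; the robot and the scene stay as the last step left them, time stands still between calls to the robot, and variables do not carry over. Pictures are saved under pics/ and viewed, and the job is handed in when it is done.

```bash
ls; mkdir -p pics
python3 - <<'E'
from cell import env, vision, job
import cv2
print(env.state())
for n in ("scene","side","wrist"):
    c=vision.calibration(n); print(n,c)
    p,d=vision.read_camera(n); cv2.imwrite(f"pics/{n}0.png",p)
    import numpy as np; np.savez(f"pics/{n}0.npz",p=p,d=d,pose=c["pose"],f=200/np.tan(np.radians(c["vertical_fov"]/2)),cx=c["cx"],cy=c["cy"])
E
```

```text
pics
{'t': 0.0, 'joints': array([-1.05605249e-01,  4.91581453e-01,  1.55944933e+00, -6.35465890e-06,
        1.09169444e+00, -1.05559382e-01]), 'qvel': array([ 0.00063304, -0.00182371, -0.00081711, -0.00191049, -0.00088888,
       -0.00027814]), 'tau': array([-9.52334158e-04, -6.12640929e+01, -2.58175153e+01,  6.92750537e-02,
        4.83079045e-02, -1.38641695e-05]), 'eef_pos': array([6.24757735e+02, 4.35809703e-02, 2.14048188e+02]), 'tcp_rot': array([-1.57068260e+00,  1.12685794e-03, -4.28704542e-05]), 'ft_force': array([-0.0242667 , -0.18930584, -0.6641258 ]), 'moment': array([ 0.00958926,  0.03291086, -0.03807222]), 'opening': 1.0008339413866607}
scene {'vertical_fov': 48.28662253535152, 'cx': 316.96656945025245, 'cy': 195.24730450279344, 'pose': array([[ 7.05880892e-02,  8.31124109e-01, -5.51588648e-01,
         1.27555175e+03],
       [ 9.97463856e-01, -6.38674940e-02,  3.14133615e-02,
        -2.98461118e+01],
       [-9.12018262e-03, -5.52407149e-01, -8.33524543e-01,
         1.19664944e+03],
       [ 0.00000000e+00,  0.00000000e+00,  0.00000000e+00,
         1.00000000e+00]]
[... 188 characters left out ...]

       [-4.27493729e-01,  6.64354588e-01, -6.13092238e-01,
         9.80825981e+02],
       [ 1.53550048e-02, -6.72751689e-01, -7.39708989e-01,
         1.25721901e+03],
       [ 0.00000000e+00,  0.00000000e+00,  0.00000000e+00,
         1.00000000e+00]])}
wrist {'vertical_fov': 62.72720494927286, 'cx': 320.7548758121043, 'cy': 195.86463584019072, 'pose': array([[ 9.99999072e-01, -1.50454514e-04, -1.35370839e-03,
         6.23979883e+02],
       [-5.02801384e-04, -9.64458887e-01, -2.64232478e-01,
         7.48882712e+01],
       [-1.26584112e-03,  2.64232914e-01, -9.64458068e-01,
         3.84290901e+02],
       [ 0.00000000e+00,  0.00000000e+00,  0.00000000e+00,
         1.00000000e+00]])}
```

View pics/scene0.png

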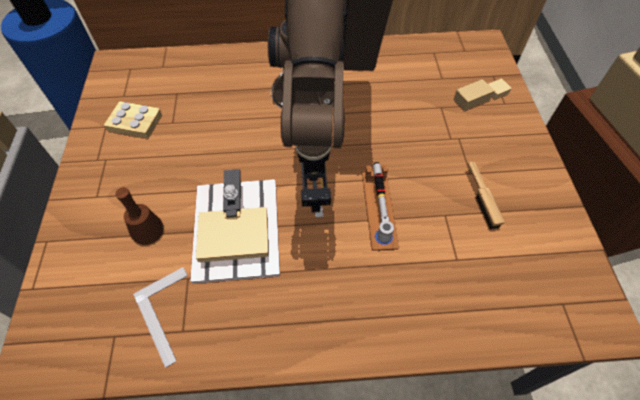

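View pics/side0.png

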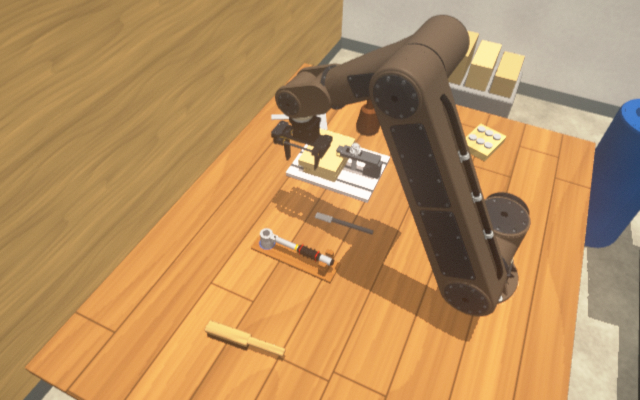

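View pics/wrist0.png

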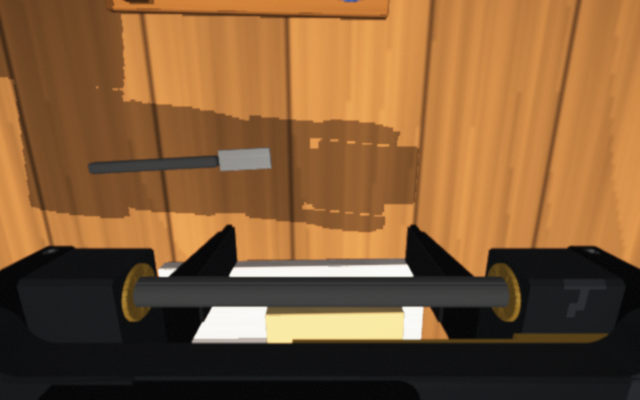

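```bash
cat > h.py <<'E'
import numpy as np, cv2
def L(n):
    z=np.load(f"pics/{n}.npz"); return {k:z[k] for k in z}
def ray(c,u,v):
    r=np.array([(u-c["cx"])/c["f"],(v-c["cy"])/c["f"],1.]); return c["pose"][:3,3], c["pose"][:3,:3]@r
def onz(c,u,v,z):
    o,r=ray(c,u,v); return o+r*(z-o[2])/r[2]
def cloud(c):
    v,u=np.mgrid[0:400,0:640]; d=c["d"]
    r=np.stack([(u-c["cx"])/c["f"],(v-c["cy"])/c["f"],np.ones_like(d)],-1)*d[...,None]
    return r@c["pose"][:3,:3].T+c["pose"][:3,3]
def proj(c,P):
    q=c["pose"][:3,:3].T@(np.asarray(P)-c["pose"][:3,3]); return c["cx"]+c["f"]*q[0]/q[2], c["cy"]+c["f"]*q[1]/q[2]
E
python3 - <<'E'
from h import *
s=L("scene0"); t=L("side0")
a=cv2.resize(s["p"][150:260,355:405],None,fx=5.4,fy=5.4,interpolation=2)
b=cv2.resize(s["p"][160:290,185:290],None,fx=4.6,fy=4.6,interpolation=2)
h=max(a.shape[0],b.shape[0])
im=np.zeros((h,a.shape[1]+b.shape[1],3),np.uint8); im[:a.shape[0],:a.shape[1]]=a; im[:b.shape[0],a.shape[1]:]=b
cv2.imwrite("pics/c1.png",im)
a=cv2.resize(t["p"][215:290,245:350],None,fx=3.8,fy=3.8,interpolation=2)
b=cv2.resize(t["p"][125:205,280:395],None,fx=3.4,fy=3.4,interpolation=2)
im=np.zeros((max(a.shape[0],b.shape[0]),a.shape[1]+b.shape[1],3),np.uint8); im[:a.shape[0],:a.shape[1]]=a; im[:b.shape[0],a.shape[1]:]=b
cv2.imwrite("pics/c2.png",im)
P=cloud(s)
for (u,v) in [(386,230),(380,168),(383,200),(232,190),(232,210),(205,240),(380,228)]: print(u,v,P[v,u].round())
P=cloud(t)
for (u,v) in [(266,235),(310,252),(330,262),(355,150),(372,165)]: print(u,v,P[v,u].round())
E
```

```text
386 230 [664. 202.  68.]
380 168 [386. 235.  -6.]
383 200 [563. 209.  71.]
232 190 [ 540. -232.  140.]
232 210 [ 586. -236.  106.]
205 240 [ 661. -315.   76.]
380 228 [655. 187.  66.]
266 235 [649. 213.  66.]
310 252 [492. 214.  70.]
330 262 [422. 215.  61.]
355 150 [ 528. -231.  121.]
372 165 [ 453. -218.   89.]
```

View pics/c1.png

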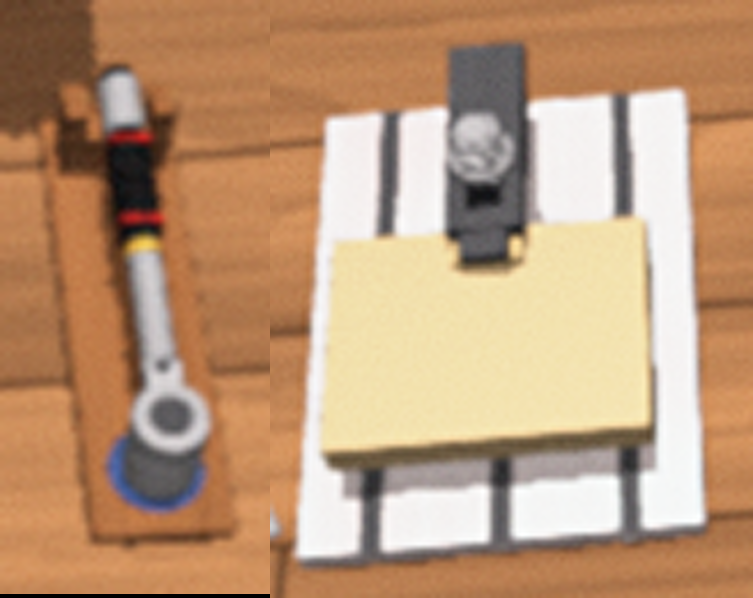

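View pics/c2.png

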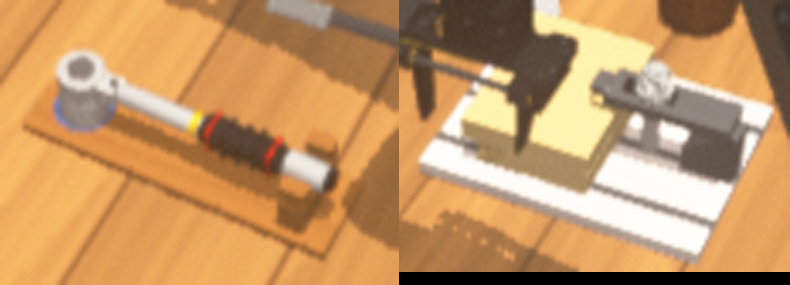

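Run:
```python
from h import *
s=L("scene0"); t=L("side0")
print("mallet foot",onz(s,148,240,0),"top",onz(s,124,195,210))
# plate corners at z=20 (crop px /4.6 + offset), stone top z=80
cr=lambda x,y:(185+(x-270)/4.6,160+y/4.6)
for n,x,y,z in [("pl",325,118,20),("pl",684,90,20),("pl",297,560,20),("pl",706,525,20),("st",335,240,80),("st",645,218,80),("st",323,452,80),("st",652,427,80),("strapback",450,47,104),("strapback",524,44,104),("nut",483,140,138)]:
    u,v=cr(x,y); print(n,onz(s,u,v,z).round(1))
```

```text
mallet foot [ 606.65399492 -506.5062123     0.        ] top [ 582.41728016 -505.66151977  210.        ]
pl [ 430.3 -368.1   20. ]
pl [ 425.6 -116.9   20. ]
pl [ 760.7 -359.6   20. ]
pl [ 756.4 -109.5   20. ]
st [ 569.6 -337.1   80. ]
st [ 568.1 -139.3   80. ]
st [ 718.8 -333.1   80. ]
st [ 717.  -136.3   80. ]
strapback [ 439.1 -265.3  104. ]
strapback [ 440.4 -216.2  104. ]
nut [ 539.6 -234.2  138. ]
```

```bash
python3 -m crank '[[-15,3,-50,0,0,0],[-30,5,-98,0,0,0],[-45,8,-146,0,0,0],[-60,10,-194,0,0,0],[-75,12,-240,0,0,0]]'; python3 -m crank '[[-10,2,-40,0,0,0],[-10,2,-62,0,0,0],[-10,2,-62,0,0,0]]'
```

```text
t: 0.65
eef_pos: [549.5, -239.9, 202.1]
tcp_rot: [-1.571, 0.001, 0.0]
ft_force: [1.7, -0.7, -0.2]
opening: 1.002
t: 0.95
eef_pos: [539.3, -304.4, 199.7]
tcp_rot: [-1.571, 0.001, -0.003]
ft_force: [-0.1, 0.9, -0.2]
opening: 0.999
```

```bash
cat > snap.py <<'E'
import sys,numpy as np,cv2
from cell import vision,env
def snap(n,name):
    c=vision.calibration(n); p,d=vision.read_camera(n); cv2.imwrite(f"pics/{name}.png",p)
    np.savez(f"pics/{name}.npz",p=p,d=d,pose=c["pose"],f=200/np.tan(np.radians(c["vertical_fov"]/2)),cx=c["cx"],cy=c["cy"])
if __name__=="__main__": snap(sys.argv[1],sys.argv[2]); print(env.state()["eef_pos"],env.state()["tcp_rot"])
E
python3 snap.py wrist w1
python3 -c "
from h import *
c=L('w1'); print(proj(c,(540,-233,138)))
u,v=[int(q) for q in proj(c,(540,-233,138))]
cv2.imwrite('pics/w1c.png',cv2.resize(c['p'][max(0,v-60):v+60,u-80:u+80],None,fx=5,fy=5,interpolation=2)); print(u,v)"
```

```text
[ 539.51232011 -302.51543982  199.76998938] [-1.57012883e+00  1.21789523e-03 -1.62493316e-03]
(np.float64(323.14713266067577), np.float64(111.25160246331303))
323 111
```

View pics/w1.png

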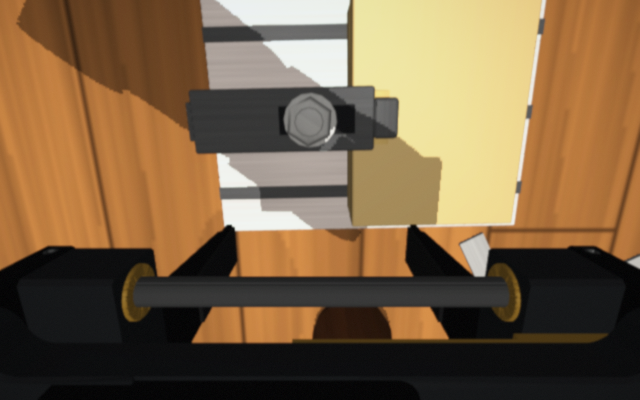

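View pics/w1c.png

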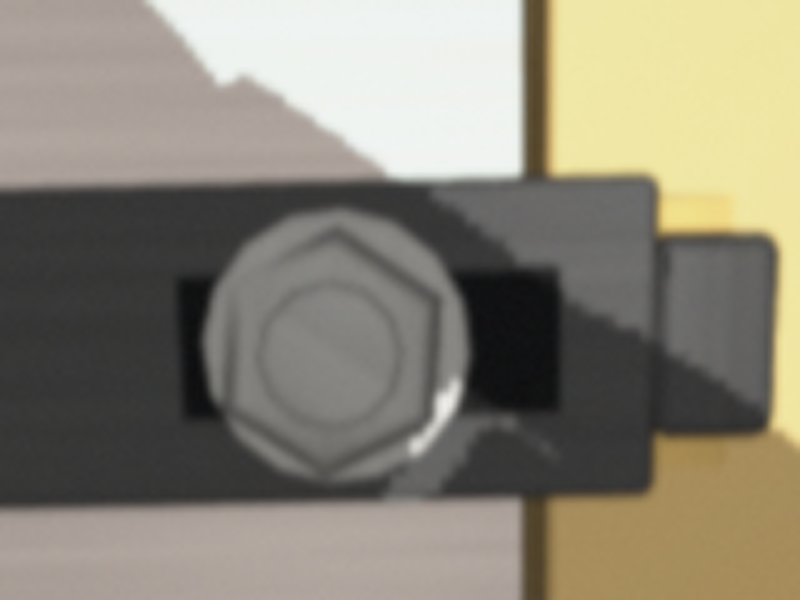

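Run:
```python
from h import *
c=L("w1"); U=lambda x,y:(243+x/5,51+y/5)
for z,p in [(140,(330,351)),(134,(332,352)),(116,(337,344))]:print(z,onz(c,*U(*p),z).round(1))
C=[onz(c,*U(*p),134)[:2] for p in [(335,226),(439,297),(432,417),(325,472),(225,410),(235,292)]]
m=np.mean(C,0); print(m,[ (np.degrees(np.arctan2(*(q-m)[::-1])).round(1), np.hypot(*(q-m)).round(1)) for q in C])
for z,a,b in [(104,(0,190),(520,178)),(104,(0,507),(650,490))]:
    A=onz(c,*U(*a),z);B=onz(c,*U(*b),z);print("strap",A.round(1),B.round(1),np.degrees(np.arctan2(B[1]-A[1],B[0]-A[0])))
A=onz(c,202,50,20)
```

```text
140 [ 530.3 -239.5  140. ]
134 [ 530.4 -239.9  134. ]
116 [ 530.5 -239.5  116. ]
[ 530.33394694 -240.13056584] [(np.float64(87.8), np.float64(17.1)), (np.float64(26.9), np.float64(16.8)), (np.float64(-32.1), np.float64(16.6)), (np.float64(-94.1), np.float64(16.6)), (np.float64(-153.0), np.float64(17.1)), (np.float64(147.9), np.float64(15.8))]
strap [ 478.4 -216.7  104. ] [ 558.6 -215.2  104. ] 1.0580463499886872
strap [ 475.1 -265.6  104. ] [ 580.5 -263.2  104. ] 1.3117091943333334
```

```bash
python3 snap.py wrist w2; python3 -m crank '[[12,0,12,0,-8.5,0],[24,0,24,0,-17,0],[36,0,36,0,-25.5,0],[48,0,48,0,-34,0],[66,0,63,0,-42.5,0]]'; python3 -m crank '[[0,0,0,0,-8.5,0],[0,0,0,0,-17,0],[0,0,0,0,-25.5,0],[0,0,0,0,-34,0],[0,0,0,0,-42.5,0]]';python3 -m crank '[[0,0,0,0,-4,0],[0,0,0,0,-4,0],[0,0,0,0,-4,0],[0,0,0,0,-4,0]]'; python3 snap.py wrist w3
python3 - <<'E'
from h import *
for n in ("w2","w3"):
    c=L(n);u,v=[int(q) for q in proj(c,(532,-238,138))]
    print(n,u,v); cv2.imwrite(f'pics/{n}c.png',cv2.resize(c['p'][max(0,v-40):v+40,u-55:u+55],None,fx=7,fy=7,interpolation=2))
E
```

```text
[ 539.69587001 -301.40599473  199.83587083] [-1.56994739e+00  1.34619841e-03 -2.32179411e-04]
t: 1.55
eef_pos: [606.4, -235.9, 200.0]
tcp_rot: [-1.569, 0.0, 0.749]
ft_force: [0.1, 1.4, 0.7]
opening: 0.999
t: 2.05
eef_pos: [606.8, -233.5, 200.1]
tcp_rot: [-1.569, -0.001, 1.5]
ft_force: [0.3, -1.1, 0.2]
opening: 1.0
t: 2.45
eef_pos: [607.0, -232.8, 200.2]
tcp_rot: [-1.569, -0.001, 1.569]
ft_force: [0.3, 0.3, 0.1]
opening: 0.998
[ 606.92583984 -233.04790623  200.12649744] [-1.56896060e+00 -1.48215738e-03  1.56863668e+00]
w2 311 121
w3 312 106
```

View pics/w2c.png

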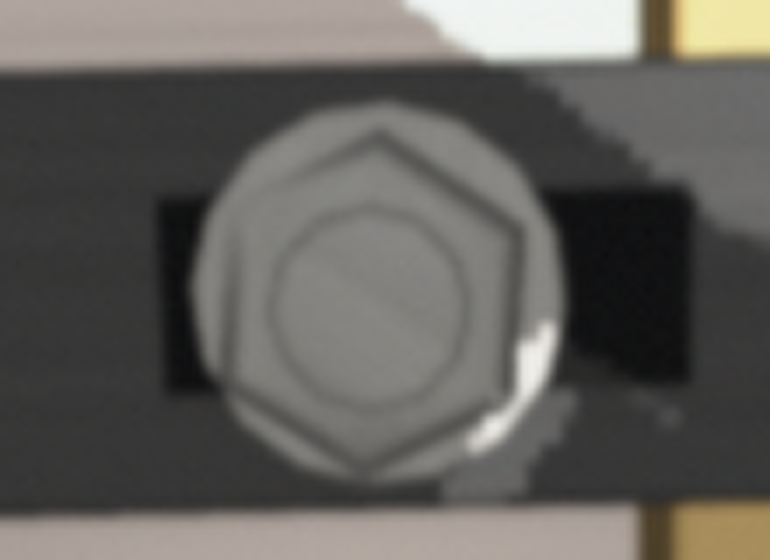

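View pics/w3c.png

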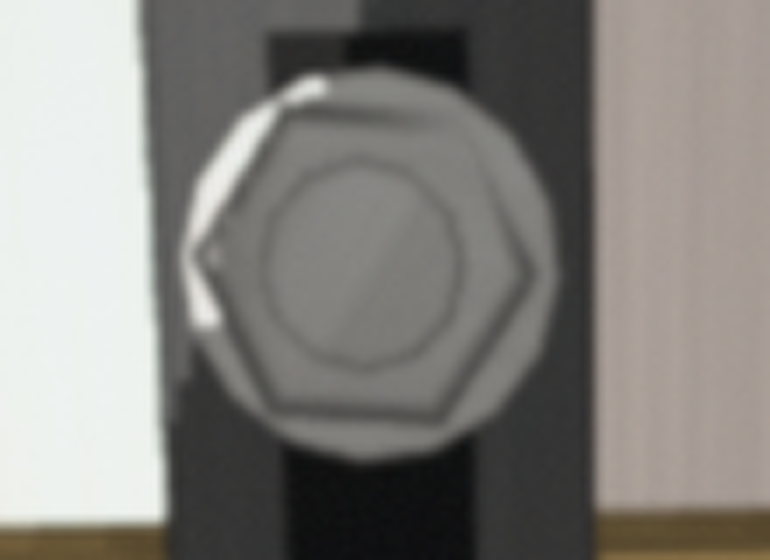

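View pics/w3.png

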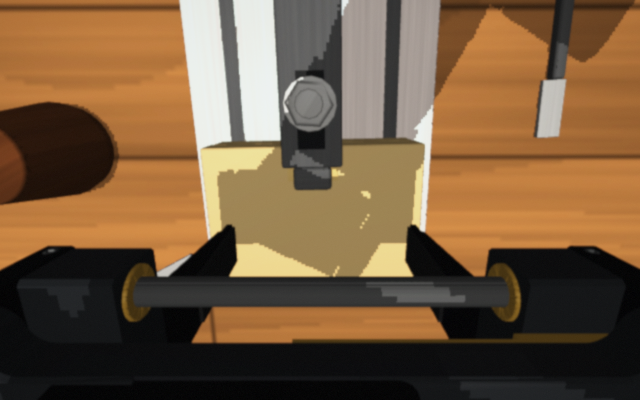

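Run:
```python
from h import *
for n,u0,v0,st,col,a,b in (("w2",256,81,(369,306),(380,291),(362,472),(380,130)),("w3",257,66,(361,264),(370,265),(195,252),(535,272))):
    c=L(n);f=lambda p,z:onz(c,u0+p[0]/7,v0+p[1]/7,z)
    print(n,c["pose"][:3,3].round(1),f(st,140).round(2),f(col,114).round(2))
    A=f(a,134);B=f(b,134);print((A+B)/2,np.degrees(np.arctan2(B[1]-A[1],B[0]-A[0])))
s=L("scene0"); print(proj(s,(530.5,-239,140)),proj(s,(535,-238,140)))
t=L("side0"); print(proj(t,(530.5,-239,140)),proj(t,(535,-238,140)))
cv2.imwrite("pics/c3.png",np.hstack([cv2.resize(s["p"][170:220,205:255],None,fx=8,fy=8,interpolation=2),cv2.resize(t["p"][125:175,330:380],None,fx=8,fy=8,interpolation=2)]))
```

```text
w2 [ 538.9 -227.8  370. ] [ 530.22 -240.03  140.  ] [ 530.46 -239.82  114.  ]
[ 530.18359718 -240.18337435  134.        ] 86.25892516614844
w3 [ 531.9 -232.5  370.5] [ 530.03 -240.28  140.  ] [ 529.93 -240.2   114.  ]
[ 529.79624303 -240.06453349  134.        ] 86.59981075965244
(np.float64(229.61826388485935), np.float64(187.54928803853943)) (np.float64(229.90885377278067), np.float64(188.81339640587365))
(np.float64(355.4731020154432), np.float64(144.49841607190132)) (np.float64(354.21469727356055), np.float64(144.29674115314728))
```

View pics/c3.png

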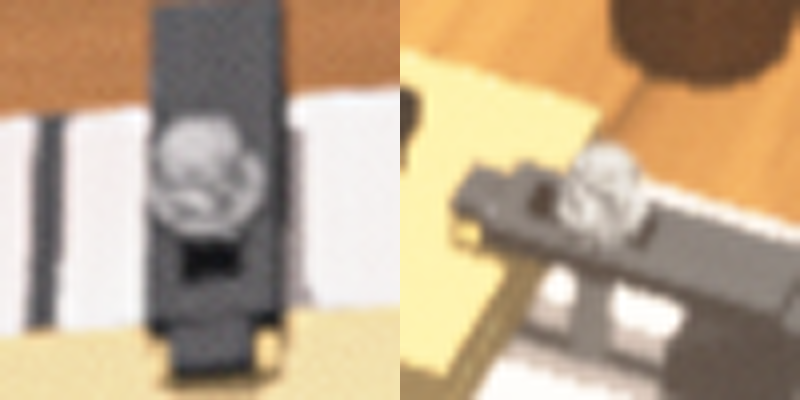

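```bash
python3 -m crank '[[50,0,0,0,0,0],[100,0,0,0,0,0],[150,0,0,0,0,0],[200,0,0,0,0,0],[250,0,0,0,0,0]]';python3 -m crank '[[50,0,0,0,0,0],[100,0,0,0,0,0],[150,0,0,0,0,0],[190,0,0,0,0,0],[200,0,0,0,0,0]]'; python3 -m crank '[[0,0,0,0,0,0],[0,0,0,0,0,0]]'; python3 snap.py wrist w4
```

```text
t: 3.0
eef_pos: [607.2, 18.4, 200.7]
tcp_rot: [-1.569, -0.001, 1.567]
ft_force: [1.4, 0.2, 0.3]
opening: 0.998
t: 3.5
eef_pos: [607.3, 222.4, 200.9]
tcp_rot: [-1.569, -0.002, 1.57]
ft_force: [-0.4, -0.1, -0.2]
opening: 1.0
t: 3.7
eef_pos: [607.2, 221.9, 200.8]
tcp_rot: [-1.569, -0.002, 1.569]
ft_force: [-0.1, -0.3, 0.5]
opening: 0.999
[607.3919404  221.28410969 200.82287913] [-1.56922174 -0.00180424  1.56852426]
```

View pics/w4.png

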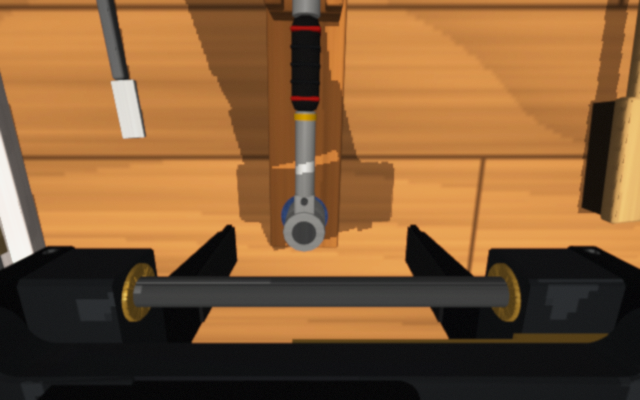

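Run:
```python
from h import *
c=L("w4")
p=c["p"].astype(int)
cv2.imwrite("pics/w4c.png",cv2.resize(c["p"][0:255,255:355],None,fx=3,fy=3,interpolation=2)[:, :])
def P(u,v,z): return onz(c,u,v,z).round(1)
print("head",P(304,233,68))
for v in (40,60,80):
    row=p[v].sum(1); k=[u for u in range(280,340) if row[u]<150]; print(v,min(k),max(k),P((min(k)+max(k))/2,v,71.5))
for v in (130,150,178):
    print(v,p[v,285:325].max(1)-p[v,285:325].min(1))
```

```text
head [652.6 206.   68. ]
40 291 319 [478.3 209.7  71.5]
60 291 319 [493.9 209.4  71.5]
80 291 319 [510.  209.2  71.5]
130 [96 96 95 95 94 93 93 94 92 76 34 10  5  4  5  6  5  6  6  6  7  6  5  5
  6  5  6  6  3 13 46 78 90 93 95 94 92 92 87 84]
150 [95 95 95 96 94 94 94 95 94 77 34 10  5  5  6  5  6  7  7  6  6  6  5  4
  6  5  5  5  6 20 61 86 93 96 96 94 93 91 85 82]
178 [91 93 95 95 96 96 94 96 92 76 34 10  5  6  6  6  6  6  6  7  6  6  6  5
  5  5  5  5 10 38 74 92 95 94 95 92 92 89 85 83]
```

View pics/w4c.png

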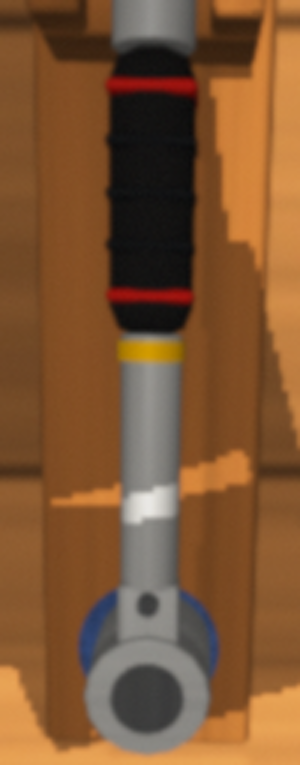

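```bash
python3 -m crank '[[-3,20,40,0,1,0],[-7,45,70,0,1,0],[-12,80,93,0,1,0],[-12,110,93,0,1,0],[-12,130,93,0,1,0]]';python3 -m crank '[[0,0,0,0,0,0],[0,0,0,0,0,0]]'; python3 snap.py wrist w5
```

```text
t: 4.25
eef_pos: [513.5, 208.0, 69.7]
tcp_rot: [-1.568, -0.001, 1.549]
ft_force: [0.6, 0.7, -0.5]
opening: 0.999
t: 4.45
eef_pos: [513.9, 206.9, 70.1]
tcp_rot: [-1.568, -0.001, 1.547]
ft_force: [0.0, -0.4, -0.1]
opening: 0.998
[514.20607124 207.26944381  70.65526633] [-1.56909094 -0.00160776  1.54752593]
```

View pics/w5.png

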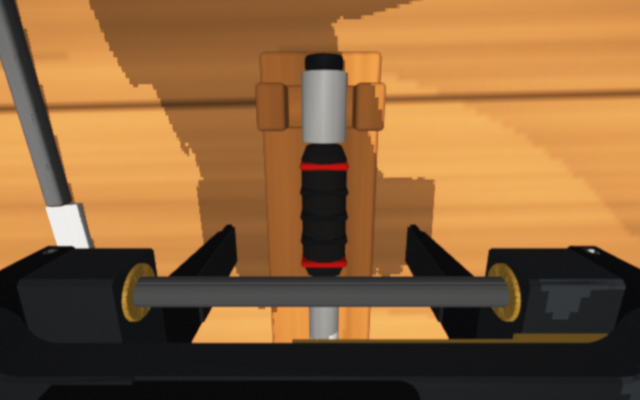

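```bash
python3 -m crank '[[1,15,0,0,0,0],[1.5,31,0,0,0,0],[1.5,31,0,0,0,0]]'; python3 -m crank '[[0,0,0,0,0,0],[0,0,0,0,0,0],[0,0,0,0,0,0],[0,0,0,0,0,0],[0,0,0,0,0,0]]' 0;  python3 -m crank '[[0,0,0,0,0,0],[0,0,0,0,0,0],[0,0,0,0,0,0],[0,0,0,0,0,0],[0,0,0,0,0,0]]' 0; python3 -c "
from cell import env;print(env.state())"
```

```text
t: 4.8
eef_pos: [514.1, 208.5, 39.5]
tcp_rot: [-1.568, -0.001, 1.547]
ft_force: [-0.2, -0.5, 0.4]
opening: 0.999
t: 5.3
eef_pos: [514.2, 208.5, 39.9]
tcp_rot: [-1.569, -0.002, 1.547]
ft_force: [0.4, -0.8, 0.5]
opening: 0.635
t: 5.8
eef_pos: [514.2, 208.5, 39.8]
tcp_rot: [-1.569, -0.002, 1.547]
ft_force: [-0.4, -0.5, -0.0]
opening: 0.263
{'t': 5.8, 'joints': array([ 0.26521151,  0.63105945,  1.88679468,  0.00344845,  0.62514585,
       -1.2846597 ]), 'qvel': array([ 4.97504593e-04,  3.86870772e-04,  3.20702340e-04, -9.53467387e-04,
        1.80133750e-06,  3.81453315e-04]), 'tau': array([-1.99601278e-01, -5.96715224e+01, -1.53014964e+01, -6.53463299e-03,
        9.81317391e-02,  2.70207535e-02]), 'eef_pos': array([514.22231989, 208.52380457,  39.83632275]), 'tcp_rot': array([-1.56887502e+00, -1.53424281e-03,  1.54707205e+00]), 'ft_force': array([-0.40120363, -0.45994556, -0.04888525]), 'moment': array([ 0.16215267, -0.09252667,  0.01709338]), 'opening': 0.2632024615136819}
```

```bash
python3 -m crank '[[0,0,0,0,0,0],[0,0,0,0,0,0],[0,0,0,0,0,0]]' 0;  python3 -m crank '[[0,-3,0,0,0,0],[0,-8,0,0,0,0],[0,-14,0,0,0,0],[0,-20,0,0,0,0],[0,-20,0,0,0,0]]'; python3 snap.py side s6; python3 snap.py wrist w6; python3 -c "
from cell import env;print(env.state())
from h import *
a=L('s6')['p']; cv2.imwrite('pics/s6c.png',cv2.resize(a[200:300,235:365],None,fx=6,fy=6,interpolation=2))"
```

```text
t: 6.1
eef_pos: [514.3, 208.5, 39.8]
tcp_rot: [-1.569, -0.002, 1.547]
ft_force: [0.7, 0.1, -0.3]
opening: 0.262
t: 6.6
eef_pos: [514.6, 208.6, 60.8]
tcp_rot: [-1.57, -0.002, 1.547]
ft_force: [0.0, 0.4, -6.5]
opening: 0.26
[514.44047538 208.5580719   60.35466002] [-1.56972899 -0.00179428  1.5471381 ]
[514.2758089  208.51228549  60.03408769] [-1.56920642 -0.0016321   1.54711795]
{'t': 6.7, 'joints': array([ 0.26516624,  0.5987727 ,  1.87552907,  0.00325543,  0.66835261,
       -1.28450908]), 'qvel': array([ 0.00053251,  0.00965293,  0.00323677,  0.00198409, -0.00264763,
        0.00083427]), 'tau': array([ 6.82894693e-03, -6.30739975e+01, -1.84092236e+01, -6.89325971e-02,
       -2.50622928e-01,  5.04412606e-05]), 'eef_pos': array([514.2758089 , 208.51228549,  60.03408769]), 'tcp_rot': array([-1.56920642, -0.0016321 ,  1.54711795]), 'ft_force': array([ 0.03989122, -0.1156334 , -6.17978422]), 'moment': array([ 0.08190587,  0.36715301, -0.09031449]), 'opening': 0.2612609334555213}
```

View pics/s6c.png

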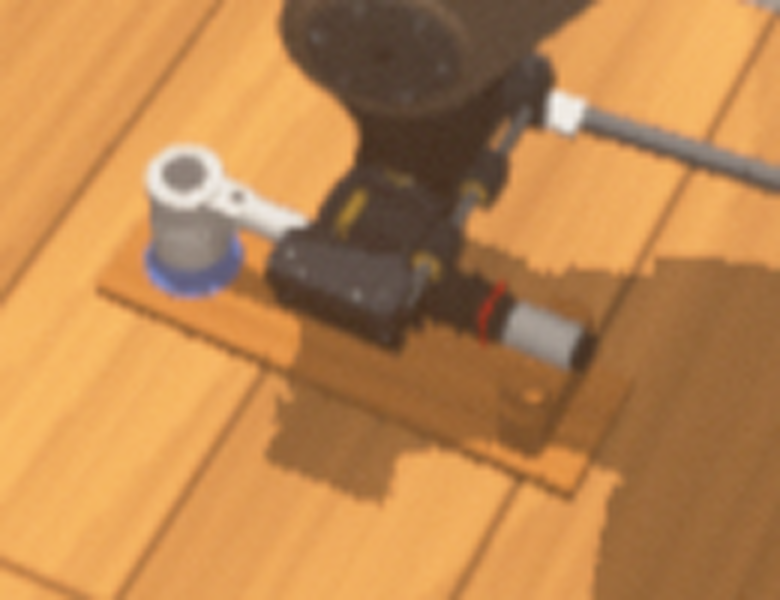

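View pics/w6.png

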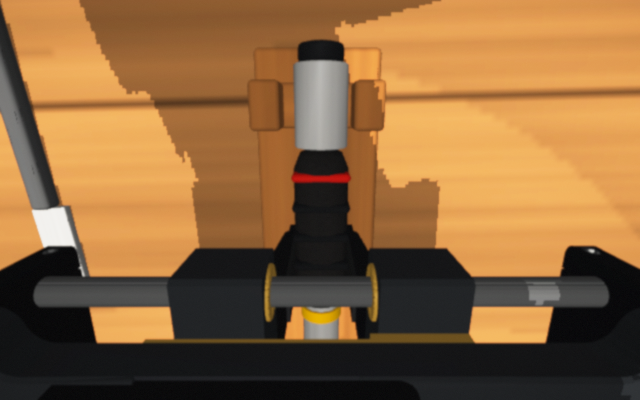

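Run:
```python
from h import *
c=L("s6"); 
print(proj(c,(652.3,206,88)),proj(c,(652.3,206,83)),"seen",(235+185/6,200+173/6))
c0=L("side0"); print(proj(c0,(652.3,206,68)))
cv2.imwrite("pics/x.png",cv2.resize(c0['p'][200:300,235:365],None,fx=6,fy=6,interpolation=2))
P=cloud(c);P0=cloud(c0)
# head ring heights from depth, grip etc
for Q in (P0,P):
    m=(np.hypot(Q[...,0]-652,Q[...,1]-206)<30)&(Q[...,2]>45)
    z=Q[...,2][m]; print(m.sum(),np.percentile(z,[50,80,90,97]).round(1))
    m=(abs(Q[...,0]-437)<18)&(abs(Q[...,1]-211)<15)&(Q[...,2]>45); z=Q[...,2][m]; print(m.sum(),np.percentile(z,[50,80,90,97]).round(1))
```

```text
(np.float64(265.6752402432626), np.float64(228.7441883354366)) (np.float64(265.78420000343016), np.float64(229.7230921066824)) seen (265.8333333333333, 228.83333333333334)
(np.float64(266.1078623229495), np.float64(232.6309019687854))
156 [65.2 68.5 69.4 70.4]
83 [65.2 68.7 69.7 70.8]
214 [83.5 88.3 89.7 91.8]
269 [499.  529.7 537.9 549.2]
```

View pics/x.png

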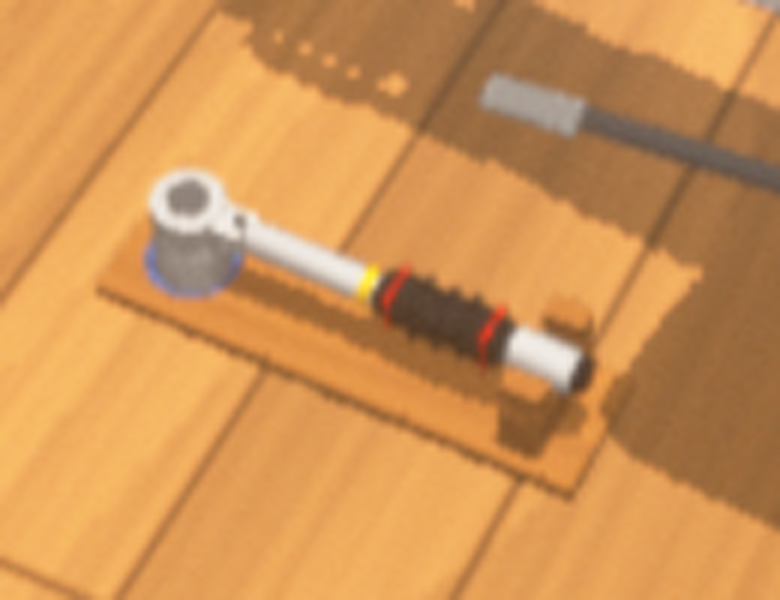

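```bash
cat > to.py <<'E'
import sys,numpy as np
from cell import env
from scipy.spatial.transform import Rotation as R
def to(x,y,z,yaw,out=True):
    s=env.state(); r=R.from_euler("xyz",s["tcp_rot"]); 
    T=R.from_euler("xyz",[-np.pi/2,0,np.radians(yaw)])
    d=r.inv().apply(np.array([x,y,z])-s["eef_pos"]); w=(r.inv()*T).as_rotvec(degrees=True)
    print("pos",s["eef_pos"].round(1),"yaw",np.degrees(s["tcp_rot"][2]).round(2),"shift",d.round(1),"turn",w.round(2),"F",s["ft_force"].round(1),"M",s["moment"].round(2),"t",round(s["t"],2))
def toh(head,mouth,nx=530.1,ny=-240.15,rad=138.0,off=0.8):
    h=np.radians(head); H=np.array([np.cos(h),np.sin(h)]); X=np.array([H[1],-H[0]])
    p=np.array([nx,ny])+rad*H-off*X
    to(p[0],p[1],mouth+27.8,head-90)
if __name__=="__main__": toh(*[float(a) for a in sys.argv[1:]])
E
python3 -m crank '[[0,-30,0,0,0,0],[0,-70,0,0,0,0],[-20,-105,3,0,2,0],[-50,-125,5,0,5,0],[-90,-135,8,0,12,0]]'; python3 to.py 116.4 167
```

```text
t: 7.2
eef_pos: [504.6, 118.4, 196.7]
tcp_rot: [-1.572, -0.002, 1.337]
ft_force: [0.9, -1.6, -5.5]
opening: 0.26
pos [504.6 118.4 196.7] yaw 76.61 shift [-237.4    1.4  -18.9] turn [-1.000e-02  5.021e+01  1.500e-01] F [ 0.9 -1.6 -5.5] M [-0.18  0.35 -0.22] t 7.2
```

```bash
python3 -m crank '[[-40,0,-3,0,8,0],[-80,0,-6,0,16,0],[-120,1,-9,0,24,0],[-160,1,-12,0,32,0],[-195,1,-15,0,40,0]]'; python3 to.py 116.4 167
```

```text
t: 7.7
eef_pos: [473.3, -76.4, 195.1]
tcp_rot: [-1.57, -0.002, 0.633]
ft_force: [0.5, 0.2, -6.2]
opening: 0.266
pos [473.3 -76.4 195.1] yaw 36.26 shift [-28.2   0.3 -29.5] turn [-0.07  9.86  0.12] F [ 0.5  0.2 -6.2] M [0.34 0.06 0.05] t 7.7
```

```bash
python3 -m crank '[[-10,0,-10,0,4,0],[-19,0,-20,0,8,0],[-26,0,-27,0,9.9,0],[-28,0,-29.5,0,9.9,0],[-28,0,-29.5,0,9.9,0]]'; python3 -m crank '[[0,0,0,0,0,0],[0,0,0,0,0,0],[0,0,0,0,0,0]]'; python3 to.py 116.4 150; python3 snap.py side s7; python3 snap.py scene c7; python3 snap.py wrist w7; python3 -c "
from h import *
s=L('c7');t=L('s7')
cv2.imwrite('pics/c7c.png',np.hstack([cv2.resize(s['p'][140:230,195:285],None,fx=4.4,fy=4.4,interpolation=2),cv2.resize(t['p'][90:180,310:400],None,fx=4.4,fy=4.4,interpolation=2)]))"
```

```text
t: 8.2
eef_pos: [467.1, -114.9, 195.0]
tcp_rot: [-1.565, -0.002, 0.46]
ft_force: [-0.9, 15.9, 1.6]
opening: 0.287
t: 8.5
eef_pos: [466.9, -113.7, 195.0]
tcp_rot: [-1.563, -0.003, 0.461]
ft_force: [0.1, 8.2, -2.1]
opening: 0.286
pos [ 466.9 -113.7  195. ] yaw 26.4 shift [-0.5 17.2 -3.5] turn [-0.44 -0.    0.17] F [ 0.1  8.2 -2.1] M [ 2.1  -0.22  0.66] t 8.5
[ 466.97797087 -113.68072073  195.01684682] [-1.56320319 -0.00297821  0.46063229]
[ 466.98440404 -113.68465567  195.03898569] [-1.56324971 -0.00292943  0.46075612]
[ 466.93405263 -113.67255583  195.00536615] [-1.56314705 -0.00285387  0.4606952 ]
```

View pics/c7c.png

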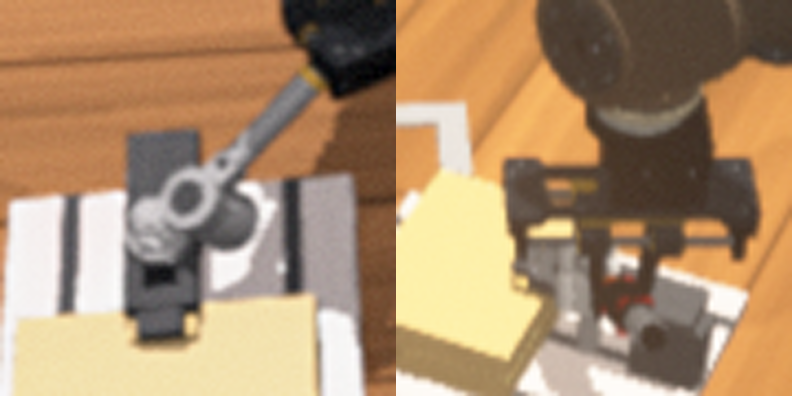

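View pics/w7.png

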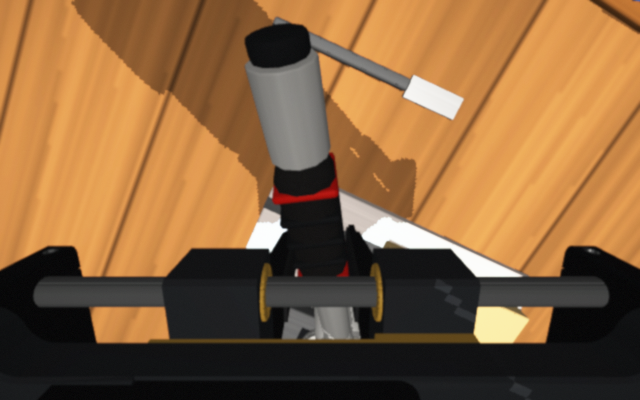

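```bash
python3 -m crank '[[4,0,8,0,0,0],[8,-2,16,0,0,0],[11,-5,22,0,0,0],[11,-9,22,0,0,0],[11,-13,22,0,0,0]]'; python3 -m crank '[[0,-4,0,0,0,0],[0,-10,0,0,0,0],[0,-14,0,0,0,0],[0,-17,0,0,0,0],[0,-17,0,0,0,0]]';python3 to.py 116.4 150; python3 snap.py side s8; python3 snap.py scene c8; python3 snap.py wrist w8; python3 -c "
from h import *
s=L('c8');t=L('s8')
cv2.imwrite('pics/c8c.png',np.hstack([cv2.resize(s['p'][140:230,195:285],None,fx=4.4,fy=4.4,interpolation=2),cv2.resize(t['p'][90:180,310:400],None,fx=4.4,fy=4.4,interpolation=2)]))"
```

```text
t: 9.15
eef_pos: [467.2, -89.1, 208.7]
tcp_rot: [-1.564, -0.003, 0.461]
ft_force: [0.1, -0.8, -5.5]
opening: 0.261
t: 9.65
eef_pos: [467.3, -89.3, 226.1]
tcp_rot: [-1.564, -0.004, 0.461]
ft_force: [-0.6, -0.3, -7.1]
opening: 0.262
pos [467.3 -89.3 226.1] yaw 26.42 shift [-11.8  48.1 -25.4] turn [-0.39  0.02  0.2 ] F [-0.6 -0.3 -7.1] M [0.28 0.07 0.02] t 9.65
[467.16245599 -89.24887836 225.80957744] [-1.56374577 -0.00324371  0.46121258]
[467.07851495 -89.20399711 225.62905594] [-1.56347724 -0.00298575  0.46121771]
[467.04415844 -89.19119391 225.52795474] [-1.56329686 -0.00282845  0.46119972]
```

View pics/c8c.png

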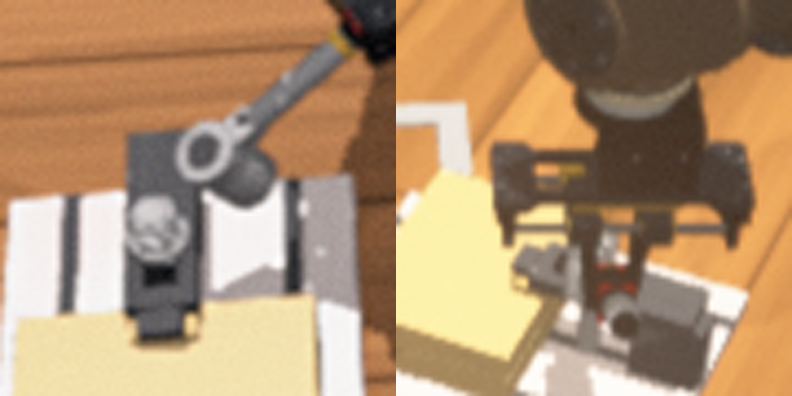

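View pics/w8.png

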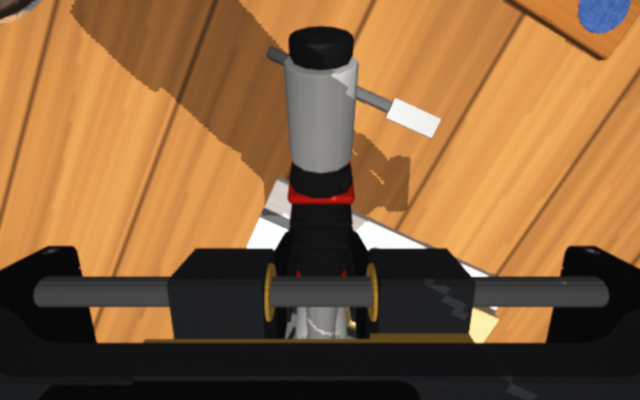

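```bash
cat > pitch.py <<'E'
import sys
from h import *
def pitch(n):
    c=L(n);P=cloud(c); p=c["p"].astype(int); 
    # thimble: grey pixels near col 320, rows <185
    b=p.max(2); sat=p.max(2)-p.min(2)
    v,u=np.mgrid[0:400,0:640]
    m=(sat<25)&(b>90)&(abs(u-321)<40)&(v<185)&(c["d"]>0)&(c["d"]<190)
    pts=[]
    for r in range(0,185):
        k=np.where(m[r])[0]
        if len(k)>25: 
            mid=int((k[0]+k[-1])/2); pts.append(P[r,mid])
    pts=np.array(pts); q=np.polyfit(np.hypot(*(pts[:,:2]-pts[0,:2]).T),pts[:,2],1)
    print(n,len(pts),pts[0].round(1),pts[-1].round(1),"tail-up deg",-np.degrees(np.arctan(q[0])), "heading",np.degrees(np.arctan2(*(pts[0]-pts[-1])[1::-1])))
for n in sys.argv[1:]: pitch(n)
E
python3 pitch.py w6 w7 w8
```

```text
w6 89 [421.9 210.8  90.9] [456.6 210.   91.4] tail-up deg 0.3628579641024299 heading 178.58075682428296
w7 103 [423.4 -38.9 262.6] [434.  -70.2 248.4] tail-up deg 24.44135008637904 heading 108.81560196765513
w8 105 [427.8 -12.7 294.4] [442.6 -42.5 280.1] tail-up deg 25.3407746749357 heading 116.37840485401352
```

```bash
cat > tt.py <<'E'
# target by wrench grasp pt: x y z heading tilt(deg, body leans to tail)
import sys,numpy as np
from cell import env
from scipy.spatial.transform import Rotation as R
def tt(gx,gy,gz,head,tilt=0):
    s=env.state(); r=R.from_euler("xyz",s["tcp_rot"])
    T=R.from_euler("xyz",[-np.pi/2,0,np.radians(head-90)])*R.from_rotvec([-tilt,0,0],degrees=True)
    tcp=np.array([gx,gy,gz])+19*T.apply([0,1,0])
    d=r.inv().apply(tcp-s["eef_pos"]); w=(r.inv()*T).as_rotvec(degrees=True)
    print("pos",s["eef_pos"].round(1),"rot",np.degrees(s["tcp_rot"]).round(1),"shift",d.round(1),"turn",w.round(2),"F",s["ft_force"].round(1),"M",s["moment"].round(2),"t",round(s["t"],2))
if __name__=="__main__": tt(*[float(a) for a in sys.argv[1:]])
E
python3 -m crank '[[2,-1,2,-1,-1,0],[7,-3,5,-4,-3,0],[16,-5,9,-8,-6,0],[28,-7,13,-12,-9,0],[42,-8,17,-16,-12,0]]'; python3 tt.py 514.3 208.5 105 178.6 25.3
```

```text
t: 10.3
eef_pos: [497.4, -54.7, 234.0]
tcp_rot: [-1.845, 0.025, 0.671]
ft_force: [-0.1, -0.4, -6.8]
opening: 0.259
pos [497.4 -54.7 234. ] rot [-105.7    1.4   38.4] shift [186.7  84.9 221.6] turn [ -9.61 -46.58 -18.82] F [-0.1 -0.4 -6.8] M [ 0.64  0.43 -0.02] t 10.3
```

```bash
python3 -m crank '[[13,5,15,-0.6,-3,-1.2],[28,11,33,-1.3,-6.5,-2.6],[43,18,51,-2.1,-10.5,-4.2],[58,24,69,-2.9,-14.5,-5.8],[73,31,87,-3.7,-18.5,-7.4]]'; python3 tt.py 514.3 208.5 105 178.6 25.3
```

```text
t: 10.8
eef_pos: [506.4, 50.3, 178.5]
tcp_rot: [-1.906, -0.002, 1.022]
ft_force: [-0.0, 0.3, -6.9]
opening: 0.261
pos [506.4  50.3 178.5] rot [-1.092e+02 -1.000e-01  5.850e+01] shift [143.   63.2  94.9] turn [ -5.9  -27.87 -11.28] F [-0.   0.3 -6.9] M [0.5  0.7  0.04] t 10.8
```

```bash
python3 -m crank '[[19,8,13,-0.8,-3.8,-1.5],[38,15,26,-1.6,-7.6,-3],[57,22,39,-2.4,-11.4,-4.6],[76,29,52,-3.2,-15.2,-6.1],[93,36,63,-3.9,-18.6,-7.5]]'; python3 tt.py 514.3 208.5 105 178.6 25.3
```

```text
t: 11.3
eef_pos: [513.9, 156.0, 123.4]
tcp_rot: [-1.977, -0.007, 1.376]
ft_force: [0.1, -1.1, -5.6]
opening: 0.26
pos [513.9 156.  123.4] rot [-113.3   -0.4   78.8] shift [52.7 32.3 15.8] turn [-1.99 -9.04 -3.67] F [ 0.1 -1.1 -5.6] M [0.27 0.91 0.02] t 11.3
```

```bash
python3 -m crank '[[15,7,4,-0.6,-2.7,-1.1],[28,13,8,-1.1,-5,-2],[39,19,12,-1.6,-7,-2.9],[48,25,14,-1.9,-8.5,-3.4],[52,29,15,-2,-9,-3.7]]';python3 -m crank '[[0,0,0,0,0,0],[0,0,0,0,0,0]]'; python3 snap.py wrist w9; python3 snap.py side s9; python3 tt.py 514.3 208.5 80 178.6 25.3; python3 pitch.py w9;python3 -c "
from h import *
t=L('s9');u=L('w9')
cv2.imwrite('pics/s9c.png',cv2.resize(t['p'][190:300,235:365],None,fx=5,fy=5,interpolation=2))"
```

```text
t: 11.8
eef_pos: [521.5, 208.9, 90.6]
tcp_rot: [-2.012, -0.001, 1.549]
ft_force: [0.0, -0.4, -5.5]
opening: 0.259
t: 12.0
eef_pos: [521.2, 209.1, 90.4]
tcp_rot: [-2.012, -0.001, 1.55]
ft_force: [0.9, 0.1, -5.4]
opening: 0.257
[521.33902574 208.96769146  90.65950194] [-2.01237425e+00 -6.50526108e-04  1.54928438e+00]
[521.43305959 208.85703444  90.77677657] [-2.01259830e+00 -7.10293502e-04  1.54904001e+00]
pos [521.4 208.9  90.8] rot [-115.3   -0.    88.8] shift [-0.6 25.7 11.1] turn [0.01 0.12 0.1 ] F [ 0.2 -0.1 -6.4] M [0.1  0.99 0.04] t 12.1
w9 105 [413.5 211.6 116.3] [449.9 210.7 117.1] tail-up deg -14.33076932270414 heading 178.67798686543358
```

View pics/s9c.png

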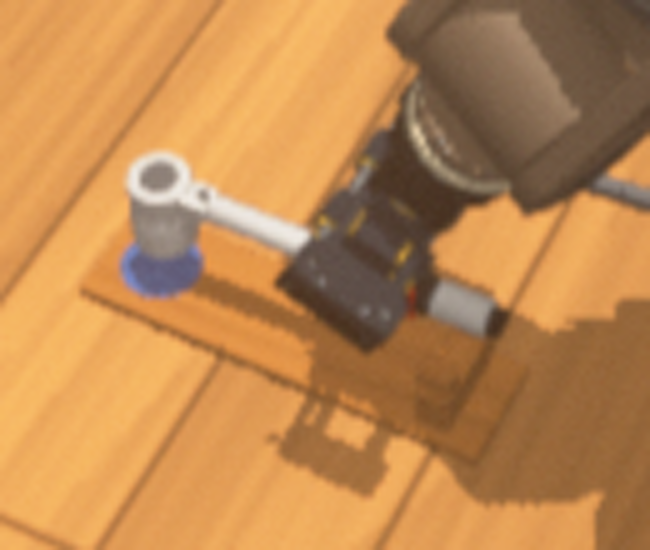

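View pics/w9.png

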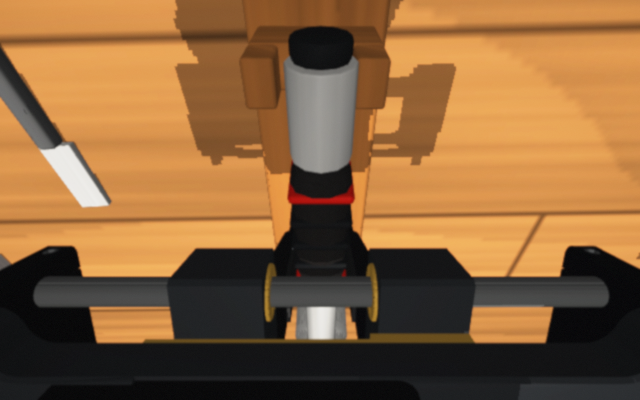

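Run:
```python
from h import *
c=L("s9")
for x in (645,652):
  for z in (115,118): print(x,z,proj(c,(x,206,z)))
c=L("w9")
P=cloud(c)
for v in (75,100,130,155,160): print(v,P[v,321].round(1))
c=L("w6");P=cloud(c)
for v in (62,70,100,130,145): print(v,P[v,321].round(1))
```

```text
645 115 (np.float64(267.10789567030747), np.float64(224.1663092375979))
645 118 (np.float64(267.04344472154537), np.float64(223.56083171871424))
652 115 (np.float64(265.1607091227163), np.float64(223.40546387464917))
652 118 (np.float64(265.0933963911818), np.float64(222.7996366638287))
75 [415.7 211.8 117.5]
100 [423.7 211.7 116.7]
130 [433.8 211.4 117.1]
155 [443.3 211.2 117.5]
160 [445.5 211.2 117.2]
62 [422.3 211.2  90.9]
70 [425.4 211.1  92.1]
100 [436.7 210.9  90. ]
130 [448.7 210.6  91.9]
145 [455.  210.4  90.9]
```

```bash
python3 tt.py 520.3 208.5 63 178.6 25.3
```

```text
pos [521.4 208.9  90.8] rot [-115.3   -0.    88.8] shift [-0.4 43.6 12.9] turn [0.01 0.12 0.1 ] F [ 0.2 -0.1 -6.4] M [0.1  0.99 0.04] t 12.1
```

```bash
python3 -m crank '[[0,7,2,0,0,0],[0,17,5,0,0,0],[0,28,8,0,0,0],[0,38,11,0,0,0],[-0.4,43.6,13,0,0,0]]';python3 -m crank '[[0,0,0,0,0,0]]'; python3 tt.py 520.3 208.5 61 178.6 25.3; python3 snap.py wrist w10; python3 -c "
from h import *
c=L('w10');P=cloud(c)
for v in (75,100,130,155): print(v,P[v,321].round(1))"
```

```text
t: 12.6
eef_pos: [534.0, 210.6, 54.1]
tcp_rot: [-1.995, -0.0, 1.549]
ft_force: [-0.0, 0.7, -6.2]
opening: 0.26
t: 12.7
eef_pos: [534.3, 210.6, 53.7]
tcp_rot: [-1.995, -0.0, 1.549]
ft_force: [0.2, -0.4, -5.6]
opening: 0.263
pos [534.3 210.6  53.7] rot [-114.3   -0.    88.8] shift [-2.4  6.6  9.4] turn [-1.    0.14  0.07] F [ 0.2 -0.4 -5.6] M [0.16 0.95 0.01] t 12.7
[534.22639245 210.57127468  53.93759874] [-1.99521142e+00 -1.57623593e-04  1.54911682e+00]
75 [428.8 213.3  83.6]
100 [436.1 213.2  84.1]
130 [447.  212.9  82.3]
155 [457.  212.7  81.8]
```

View pics/w10.png

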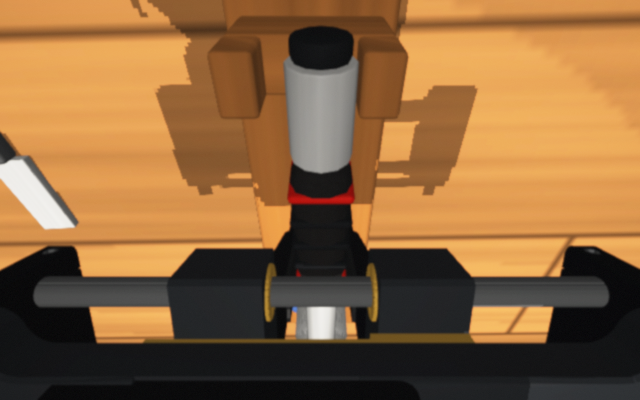

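```bash
python3 -c "
from cell import env;print(env.state()['joints'].round(3))"; cat tt.py >/dev/null; python3 tt.py 527 208.3 60 178.6 21
```

```text
[ 0.327  0.579  2.094 -1.13   0.156 -0.125]
pos [534.2 210.6  53.9] rot [-114.3   -0.    88.8] shift [-2.4 10.5  5.1] turn [3.32 0.14 0.07] F [ 0.3  0.1 -6.5] M [0.15 0.98 0.03] t 12.75
```

```bash
python3 tt.py 521 208.4 66 178.6 15; python3 tt.py 521 208.4 58.5 178.6 12
```

```text
pos [534.2 210.6  53.9] rot [-114.3   -0.    88.8] shift [-2.5  2.3 10.1] turn [9.32 0.15 0.06] F [ 0.3  0.1 -6.5] M [0.15 0.98 0.03] t 12.75
pos [534.2 210.6  53.9] rot [-114.3   -0.    88.8] shift [-2.5  9.  14.2] turn [12.32  0.15  0.06] F [ 0.3  0.1 -6.5] M [0.15 0.98 0.03] t 12.75
```

```bash
python3 -m crank '[[-0.6,1,3,2.5,0,0],[-1.2,1.5,6,5,0,0],[-2,2,8,7.5,0,0],[-2.5,2.3,10,9.3,0,0],[-2.5,2.3,10,9.3,0,0]]'; python3 tt.py 521 208.4 58.5 178.6 12;  python3 snap.py wrist w11; python3 -c "
from h import *
c=L('w11');P=cloud(c)
for v in (75,100,130,155): print(v,P[v,321].round(1))"
```

```text
t: 13.25
eef_pos: [527.1, 208.6, 48.7]
tcp_rot: [-1.834, -0.002, 1.549]
ft_force: [1.4, -0.0, -5.7]
opening: 0.265
pos [527.1 208.6  48.7] rot [-1.051e+02 -1.000e-01  8.880e+01] shift [-0.3  7.9  4.4] turn [3.09 0.13 0.13] F [ 1.4 -0.  -5.7] M [0.21 0.56 0.06] t 13.25
[526.58175207 208.04190628  48.31447907] [-1.83504386e+00  6.74169832e-05  1.54838404e+00]
75 [430.6 211.1  79.2]
100 [438.9 210.9  79. ]
130 [449.9 210.7  78.3]
155 [459.9 210.5  77.9]
```

```bash
python3 -m crank '[[0,2,1,0.7,0,0],[0,4,2,1.5,0,0],[-0.2,6,3,2.2,0,0],[-0.2,8,4.4,3,0,0],[-0.2,8,4.4,3,0,0]]'; python3 tt.py 521 208.4 58.5 178.6 12;  python3 snap.py wrist w12; python3 snap.py side s12; python3 -c "
from h import *
c=L('w12');P=cloud(c)
for v in (75,100,130,155): print(v,P[v,321].round(1))
t=L('s12')
cv2.imwrite('pics/s12c.png',cv2.resize(t['p'][190:300,235:365],None,fx=5,fy=5,interpolation=2))"
```

```text
t: 13.8
eef_pos: [525.3, 208.0, 41.5]
tcp_rot: [-1.786, -0.0, 1.549]
ft_force: [-6.9, -2.4, 27.3]
opening: 0.261
pos [525.3 208.   41.5] rot [-102.3   -0.    88.7] shift [0.3 1.5 0.7] turn [0.31 0.12 0.05] F [-6.9 -2.4 27.3] M [-0.49  0.32 -0.13] t 13.8
[525.32063986 207.98005329  41.49939477] [-1.78593625e+00 -3.50567629e-04  1.54853097e+00]
[525.34788196 207.98174658  41.51458111] [-1.78612231e+00 -3.68626391e-04  1.54857416e+00]
75 [431.4 210.6  69.1]
100 [440.1 210.4  68.9]
130 [451.3 210.1  69.2]
155 [462.4 209.9  66.5]
```

View pics/s12c.png

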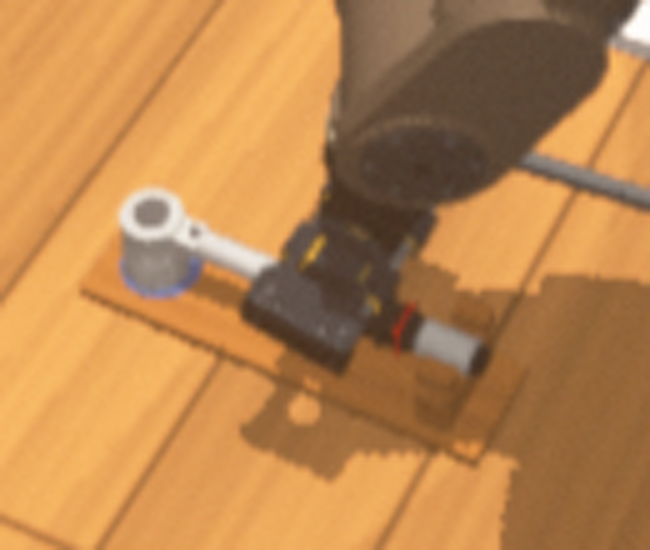

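View pics/w12.png

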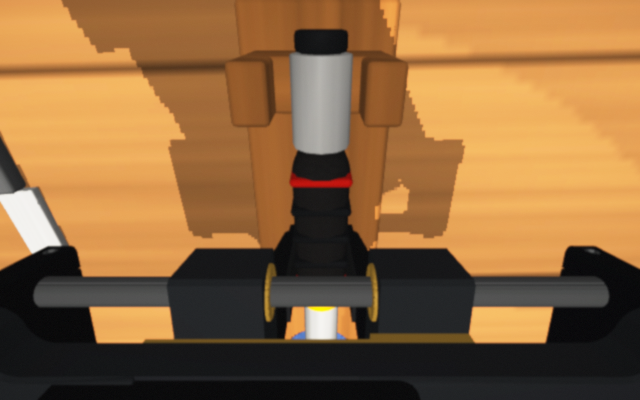

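```bash
python3 -m crank '[[0,-1,0,0,0,0],[0,-1,0,0,0,0]]' 0.6; python3 -m crank '[[0,-1,0,0,0,0],[0,-1,0,0,0,0],[0,-1,0,0,0,0]]' 0.6;python3 tt.py 525 208.5 110 178.6 0
```

```text
t: 14.1
eef_pos: [525.5, 208.0, 42.9]
tcp_rot: [-1.787, -0.0, 1.549]
ft_force: [-0.3, -0.1, -1.3]
opening: 0.376
t: 14.4
eef_pos: [525.2, 208.0, 43.6]
tcp_rot: [-1.787, -0.0, 1.549]
ft_force: [0.3, 0.1, 0.2]
opening: 0.583
pos [525.2 208.   43.6] rot [-102.4   -0.    88.7] shift [  0.5 -46.3 -10. ] turn [12.37  0.13  0.03] F [0.3 0.1 0.2] M [ 0.13  0.08 -0.02] t 14.4
```

```bash
python3 tt.py 600 209 170 178.6 0; python3 -m crank '[[0,-35,-8,3,0,0],[0,-70,-20,7,0,0]]' 1;  python3 tt.py 603 209 185 178.6 0
```

```text
pos [525.2 208.   43.6] rot [-102.4   -0.    88.7] shift [  2.7 -88.9 -96.1] turn [12.37  0.13  0.03] F [0.3 0.1 0.2] M [ 0.13  0.08 -0.02] t 14.4
t: 14.6
eef_pos: [528.1, 208.1, 116.3]
tcp_rot: [-1.658, -0.0, 1.55]
ft_force: [-0.2, -0.9, -0.3]
opening: 0.717
pos [528.1 208.1 116.3] rot [-95.   -0.   88.8] shift [  2.5 -43.  -78.9] turn [5.02 0.2  0.03] F [-0.2 -0.9 -0.3] M [ 0.08 -0.06 -0.03] t 14.6
```

```bash
python3 -m crank '[[1,-20,-40,3,0,0],[2.5,-43,-79,5,0,0],[2.5,-43,-79,5,0,0],[2.5,-43,-79,5,0,0]]' 1;  python3 tt.py 603 209 185 178.6 0; python3 snap.py wrist w13; python3 -c "
from h import *
c=L('w13');cv2.imwrite('pics/w13c.png',cv2.resize(c['p'][0:260,240:400],None,fx=2.3,fy=2.3,interpolation=2))"
```

```text
t: 15.0
eef_pos: [603.1, 208.7, 165.5]
tcp_rot: [-1.571, -0.0, 1.549]
ft_force: [-0.6, -0.2, 0.2]
opening: 0.991
pos [603.1 208.7 165.5] rot [-90.   -0.   88.8] shift [ 0.3 -0.5  0.1] turn [0.   0.16 0.01] F [-0.6 -0.2  0.2] M [ 0.08 -0.04 -0.01] t 15.0
[602.01653364 208.79474056 164.84946186] [-1.56917565e+00  2.41774728e-04  1.54964454e+00]
```

View pics/w13c.png

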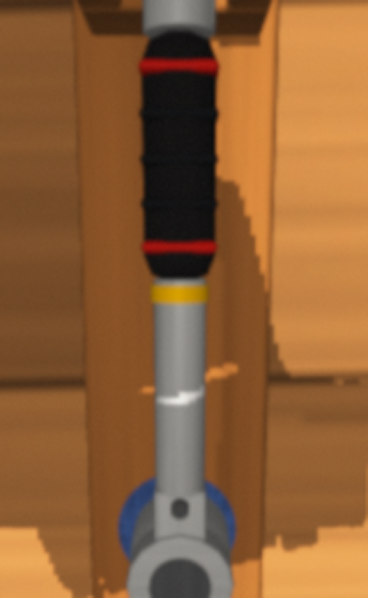

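Run:
```python
from h import *
c=L("w13");f=lambda x,y,z:onz(c,240+x/2.3,y/2.3,z).round(1)
print(c["pose"][:3,3].round(1))
print("head",f(180,586,68),"bands",f(179,66,71.5),f(179,247,71.5))
c=L("w4");print("w4 bands",onz(c,305,28.7,71.5).round(1),onz(c,305,98.7,71.5).round(1), "head",onz(c,304,232.3,68).round(1))
c=L("w13");p=c["p"].astype(int)
m=(p[...,0]-p[...,2]>40)&(np.mgrid[0:400,0:640][0]<262)
v,u=np.where(m); print("felt",len(u),u.min(),u.max(),v.min(),v.max(), onz(c,(u.min()+u.max())/2,225,12).round(1), onz(c,318,v.min(),12).round(1),"w",onz(c,u.max(),228,12)-onz(c,u.min(),228,12))
c=L("w4");p=c["p"].astype(int);m=(p[...,0]-p[...,2]>40)&(np.mgrid[0:400,0:640][0]<262)
v,u=np.where(m); print("felt4",len(u),u.min(),u.max(),v.min(),v.max(), onz(c,(u.min()+u.max())/2,210,12).round(1), onz(c,305,v.min(),12).round(1))
```

```text
[527.7 210.7 335.6]
head [655.3 205.8  68. ] bands [473.1 209.9  71.5] [528.7 208.6  71.5]
w4 bands [469.7 209.8  71.5] [525.5 209.   71.5] head [651.8 206.   68. ]
felt 258 292 341 209 239 [647.9 203.8  12. ] [630.4 205.8  12. ] w [ 1.14866857 51.47326792  0.        ]
felt4 127 282 326 198 221 [646.6 203.4  12. ] [632.3 204.8  12. ]
```

```bash
python3 -m crank '[[0,30,40,0,0,0],[0,65,70,0,0,0],[0,95,77,0,0,0],[0,115,77,0,0,0],[0,125.5,77,0,0,0]]' 0.5; python3 -m crank '[[0,0,0,0,0,0]]' 0.5; python3 tt.py 525.4 208.7 58 178.7 0
```

```text
t: 15.55
eef_pos: [522.4, 210.2, 37.4]
tcp_rot: [-1.565, 0.001, 1.55]
ft_force: [0.1, 0.4, 0.1]
opening: 0.633
t: 15.65
eef_pos: [521.2, 210.1, 36.2]
tcp_rot: [-1.563, 0.002, 1.551]
ft_force: [-0.4, 0.4, 0.3]
opening: 0.55
pos [521.2 210.1  36.2] rot [-89.5   0.1  88.8] shift [-1.3 -2.8 -4.2] turn [-0.46  0.15 -0.13] F [-0.4  0.4  0.3] M [ 0.1  -0.06  0.04] t 15.65
```

```bash
python3 -m crank '[[-1.3,-2.8,-4.2,-0.4,0,0],[-1.3,-2.8,-4.2,-0.4,0,0],[-1.3,-2.8,-4.2,-0.4,0,0]]' 0.5; python3 tt.py 525.4 208.7 58 178.7 0;  python3 -m crank '[[0,0,0,0,0,0],[0,0,0,0,0,0],[0,0,0,0,0,0],[0,0,0,0,0,0],[0,0,0,0,0,0]]' 0;python3 -m crank '[[0,0,0,0,0,0],[0,0,0,0,0,0]]' 0; python3 tt.py 525.4 208.7 58 178.7 0
```

```text
t: 15.95
eef_pos: [525.9, 208.7, 39.9]
tcp_rot: [-1.571, 0.002, 1.55]
ft_force: [0.2, 0.7, 0.6]
opening: 0.503
pos [525.9 208.7  39.9] rot [-90.    0.1  88.8] shift [-0.   0.9  0.5] turn [ 0.03  0.14 -0.1 ] F [0.2 0.7 0.6] M [ 0.09 -0.04 -0.03] t 15.95
t: 16.45
eef_pos: [525.9, 208.7, 40.0]
tcp_rot: [-1.571, 0.002, 1.551]
ft_force: [-0.7, -2.0, 2.9]
opening: 0.26
t: 16.65
eef_pos: [525.9, 208.7, 40.0]
tcp_rot: [-1.571, 0.002, 1.551]
ft_force: [-0.8, -1.3, 2.0]
opening: 0.26
pos [525.9 208.7  40. ] rot [-90.    0.1  88.8] shift [0.  1.  0.5] turn [ 0.04  0.14 -0.11] F [-0.8 -1.3  2. ] M [ 0.06  0.04 -0.01] t 16.65
```

```bash
python3 -m crank '[[0,-2,0,0,0,0],[0,-6,0,0,0,0],[0,-12,0,0,0,0],[0,-20,0,0,0,0],[0,-29,0,0,0,0]]';python3 -m crank '[[0,-12,0,0,0,0],[0,-25,0,0,0,0],[0,-40,0,0,0,0],[0,-55,0,0,0,0],[0,-70,0,0,0,0]]'; python3 snap.py wrist w14; python3 -c "
from h import *
c=L('w14');P=cloud(c)
for v in (65,80,100,130,140): print(v,P[v,321].round(1))"
```

```text
t: 17.15
eef_pos: [525.7, 208.7, 69.6]
tcp_rot: [-1.571, 0.002, 1.551]
ft_force: [0.4, 0.1, -5.3]
opening: 0.258
t: 17.65
eef_pos: [525.7, 208.8, 141.3]
tcp_rot: [-1.572, 0.002, 1.551]
ft_force: [0.5, -0.4, -5.6]
opening: 0.263
[526.66384888 209.14637566 143.55424553] [-1.57497182e+00  8.22862186e-04  1.55062274e+00]
65 [434.5 211.3 171.5]
80 [440.2 211.2 172. ]
100 [447.9 211.  171.5]
130 [460.  210.8 171.2]
140 [464.2 210.7 171.1]
```

```bash
sed -i 's/rad=138.0,off=0.8/rad=129.4,off=0.2/; s/mouth+27.8/mouth+28.0/' to.py; python3 -m crank '[[-2,-8,0,0,0.5,0],[-7,-18,0,0,1.5,0],[-15,-29,0,0,3,0],[-27,-39,0,0,5,0],[-43,-46,0,0,8,0]]'; python3 to.py 116.4 165
```

```text
t: 18.2
eef_pos: [525.6, 165.2, 190.5]
tcp_rot: [-1.576, 0.0, 1.408]
ft_force: [1.0, 0.2, -6.4]
opening: 0.262
pos [525.6 165.2 190.5] yaw 80.65 shift [-294.3   -2.5    5.5] turn [ 0.25 54.25  0.13] F [ 1.   0.2 -6.4] M [ 0.07  0.28 -0.12] t 18.2
```

```bash
python3 -m crank '[[-18,0,0,0,3.3,0],[-38,-1,0,0,7,0],[-60,-1,1,0,11,0],[-82,-2,1,0,15,0],[-104,-2,2,0,19,0]]'; python3 to.py 116.4 165
```

```text
t: 18.7
eef_pos: [506.3, 60.9, 192.8]
tcp_rot: [-1.575, -0.001, 1.07]
ft_force: [-0.9, -0.4, -7.3]
opening: 0.262
pos [506.3  60.9 192.8] yaw 61.3 shift [-178.8   -0.2  -59.2] turn [ 0.23 34.9   0.16] F [-0.9 -0.4 -7.3] M [0.24 0.26 0.  ] t 18.7
```

```bash
python3 -m crank '[[-21,0,-5,0,4,0],[-42,0,-11,0,8,0],[-63,0,-18,0,12,0],[-84,0,-25,0,16,0],[-105,0,-33,0,20,0]]'; python3 to.py 116.4 165
```

```text
t: 19.2
eef_pos: [484.1, -48.8, 193.1]
tcp_rot: [-1.575, -0.003, 0.715]
ft_force: [-0.1, 0.4, -6.6]
opening: 0.261
pos [484.1 -48.8 193.1] yaw 40.94 shift [-58.3   0.1 -49.4] turn [ 0.2  14.54  0.19] F [-0.1  0.4 -6.6] M [ 0.33  0.11 -0.01] t 19.2
```

```bash
python3 -m crank '[[-17,0,-13,0,4,0],[-31,0,-25,0,7.5,0],[-43,0,-35,0,10.3,0],[-52,0,-43,0,12.7,0],[-57,0,-48,0,14.2,0]]';python3 -m crank '[[0,0,-1,0,0.2,0],[0,0,-1,0,0.2,0]]'; python3 to.py 116.4 165; python3 snap.py wrist w15;python3 snap.py scene c15; python3 -c "
from h import *
c=L('w15');P=cloud(c)
for v in (65,80,100,130,140): print(v,P[v,321].round(1))
s=L('c15'); cv2.imwrite('pics/c15c.png',cv2.resize(s['p'][140:230,195:315],None,fx=6,fy=6,interpolation=2))"
```

```text
t: 19.7
eef_pos: [472.0, -123.8, 193.3]
tcp_rot: [-1.574, -0.004, 0.462]
ft_force: [-0.3, 1.4, -7.7]
opening: 0.26
t: 19.9
eef_pos: [472.4, -124.8, 193.3]
tcp_rot: [-1.574, -0.004, 0.458]
ft_force: [-0.1, 0.5, -5.2]
opening: 0.261
pos [ 472.4 -124.8  193.3] yaw 26.27 shift [0.2 0.3 0.4] turn [ 0.17 -0.13  0.22] F [-0.1  0.5 -5.2] M [0.34 0.05 0.07] t 19.9
[ 472.42731521 -124.47504863  193.28129776] [-1.57365378 -0.00381406  0.45922454]
[ 472.4491547  -124.28936447  193.27345988] [-1.57364057 -0.00378746  0.45966402]
65 [431.5 -43.5 224. ]
80 [434.  -48.5 223.8]
100 [437.4 -55.4 222.5]
130 [442.7 -66.2 224.2]
140 [444.6 -70.  222.7]
```

View pics/c15c.png

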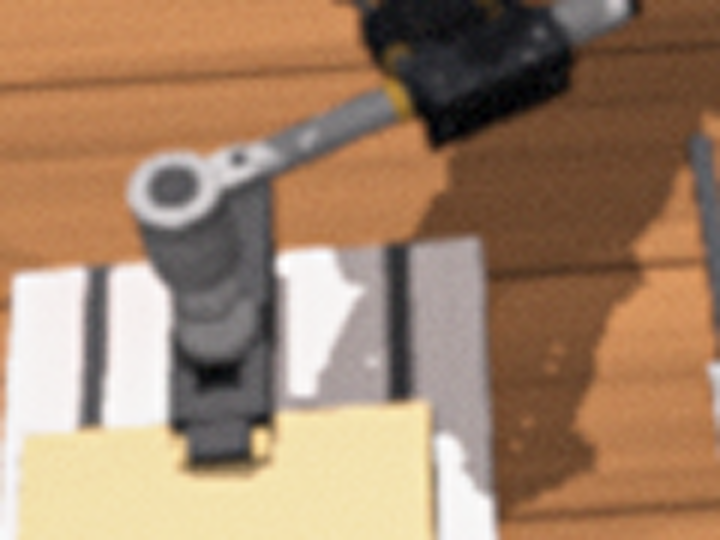

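View pics/w15.png

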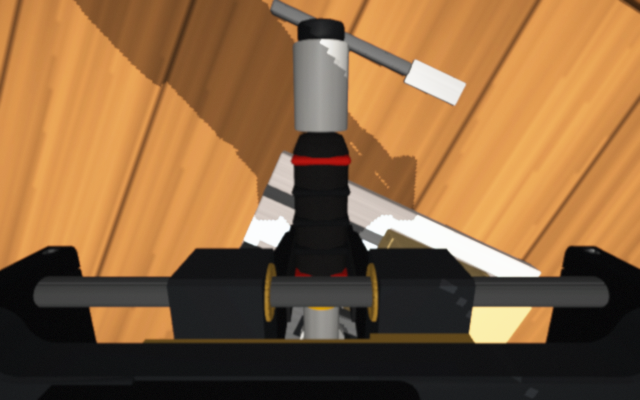

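```bash
python3 - <<'E'
from h import *
c=L("c15"); 
for z in (219,221.4,223): print(onz(c,195+172/6,140+187/6,z).round(1))
g=cv2.cvtColor(c["p"],cv2.COLOR_BGR2GRAY)
m=(g[160:182,210:235]>140).astype(np.uint8); k=cv2.moments(m,True); 
v,u=np.where(m); print(u.min()+210,u.max()+210,v.min()+160,v.max()+160)
E
python3 to.py 116.4 146
```

```text
[ 530.3 -241.7  219. ]
[ 532.1 -241.1  221.4]
[ 533.4 -240.8  223. ]
210 234 160 181
pos [ 472.4 -124.3  193.3] yaw 26.34 shift [-0.2 19.3  0. ] turn [ 0.16 -0.06  0.22] F [ 0.1  0.3 -7. ] M [0.35 0.18 0.02] t 20.0
```

```bash
python3 -m crank '[[0,4,0,0,0,0],[-0.2,10,0,0,0,0.2],[-0.2,15,0,0,0,0.2],[-0.2,19,0,0,0,0.2],[-0.2,21,0,0,0,0.2]]';python3 -m crank '[[0,0,0,0,0,0]]'; python3 to.py 116.4 140; python3 snap.py side s16;python3 snap.py scene c16; python3 -c "
from h import *
s=L('c16');t=L('s16'); cv2.imwrite('pics/c16c.png',np.hstack([cv2.resize(s['p'][150:210,200:260],None,fx=6.6,fy=6.6,interpolation=2),cv2.resize(t['p'][110:170,330:390],None,fx=6.6,fy=6.6,interpolation=2)]))"
```

```text
t: 20.5
eef_pos: [472.2, -124.3, 171.6]
tcp_rot: [-1.573, 0.0, 0.46]
ft_force: [-0.6, -0.2, -6.1]
opening: 0.261
t: 20.6
eef_pos: [472.2, -124.2, 171.3]
tcp_rot: [-1.573, 0.001, 0.46]
ft_force: [-0.6, -0.9, -5.4]
opening: 0.261
pos [ 472.2 -124.2  171.3] yaw 26.35 shift [ 0.2  3.3 -0.2] turn [ 0.1  -0.05 -0.04] F [-0.6 -0.9 -5.4] M [0.34 0.14 0.02] t 20.6
[ 472.18263619 -124.24996448  171.43894119] [-1.57269368e+00  5.13440712e-04  4.59791691e-01]
[ 472.24450651 -124.26280563  171.60338585] [-1.57291831e+00  3.13222175e-04  4.59777959e-01]
```

View pics/c16c.png

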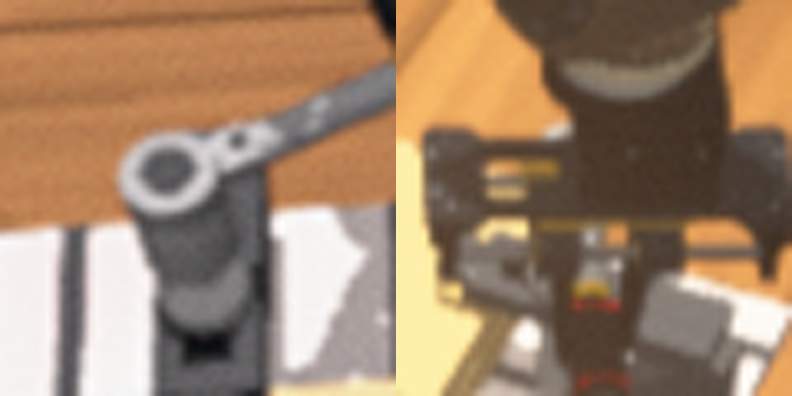

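Run:
```python
from h import *
c=L("c16")
f=lambda P:[(round((a-o)*6.6)) for a,o in zip(proj(c,P),(200,150))]
for z in (108,114,138,143.5,199.5): print(z,f((530.1,-240.15,z)))
print([f((530.1+20.5*np.cos(a),-240.15+20.5*np.sin(a),110)) for a in (0,1.57,3.14,4.71)])
print([f((530.1+21.*np.cos(a),-240.15+21.*np.sin(a),199.5)) for a in (0,1.57,3.14,4.71)])
```

```text
108 [205, 288]
114 [203, 280]
138 [194, 250]
143.5 [191, 243]
199.5 [168, 167]
[[203, 324], [251, 283], [206, 248], [158, 288]]
[[166, 208], [219, 164], [171, 127], [118, 170]]
```

```bash
python3 -m crank '[[0,2,0,0,0,0],[0,4,0,0,0,0],[0,6.5,0,0,0,0],[0,9,0,0,0,0],[0,11,0,0,0,0]]'; python3 to.py 116.4 114
```

```text
t: 21.2
eef_pos: [472.2, -124.3, 160.3]
tcp_rot: [-1.573, 0.0, 0.46]
ft_force: [-0.2, 0.1, -5.7]
opening: 0.262
pos [ 472.2 -124.3  160.3] yaw 26.34 shift [ 0.1 18.3 -0.1] turn [ 0.12 -0.06 -0.02] F [-0.2  0.1 -5.7] M [0.31 0.05 0.05] t 21.2
```

```bash
python3 -m crank '[[0,2.5,0,0,0,0],[0,5,0,0,0,0],[0,7.5,0,0,0,0],[0,10,0,0,0,0],[0,12,0,0,0,0]]'; python3 to.py 116.4 114
```

```text
t: 21.7
eef_pos: [472.3, -124.3, 148.1]
tcp_rot: [-1.573, 0.0, 0.46]
ft_force: [1.0, 1.6, -6.4]
opening: 0.259
pos [ 472.3 -124.3  148.1] yaw 26.35 shift [ 0.1  6.1 -0.1] turn [ 0.12 -0.05 -0.02] F [ 1.   1.6 -6.4] M [0.38 0.04 0.01] t 21.7
```

```bash
python3 -m crank '[[0,1.5,0,0,0,0],[0,3,0,0,0,0],[0,4.5,0,0,0,0],[0,5.5,0,0,0,0],[0,6.2,0,0,0,0]]'; python3 to.py 116.4 114;python3 -m crank '[[0,0.7,0,0,0,0],[0,1,0,0,0,0]]'; python3 to.py 116.4 114; python3 snap.py wrist w17; python3 -c "
from h import *
c=L('w17');P=cloud(c)
for v in (65,80,100,130,140): print(v,P[v,321].round(1))"
```

```text
t: 22.2
eef_pos: [472.6, -124.5, 142.1]
tcp_rot: [-1.574, -0.0, 0.46]
ft_force: [-0.1, 1.0, -0.5]
opening: 0.259
pos [ 472.6 -124.5  142.1] yaw 26.36 shift [-0.1  0.1  0.2] turn [ 0.17 -0.04  0.01] F [-0.1  1.  -0.5] M [-0.09 -0.16  0.04] t 22.2
t: 22.4
eef_pos: [472.7, -124.4, 141.5]
tcp_rot: [-1.574, -0.001, 0.46]
ft_force: [-1.6, 2.8, 1.8]
opening: 0.263
pos [ 472.7 -124.4  141.5] yaw 26.36 shift [-0.3 -0.5  0.2] turn [ 0.19 -0.04  0.04] F [-1.6  2.8  1.8] M [0.25 0.01 0.  ] t 22.4
[ 472.67651055 -124.43216734  141.41888211] [-1.57408976e+00 -6.06044703e-04  4.60057774e-01]
65 [431.8 -43.1 172.2]
80 [434.2 -48.1 170.5]
100 [437.7 -55.1 171.6]
130 [443.  -65.9 170.6]
140 [444.9 -69.7 170.7]
```

```bash
cat > tq.py <<'E'
import numpy as np
from cell import env
s=env.state();F=s["ft_force"];M=s["moment"];r=s["eef_pos"][:2]-np.array([530.1,-240.15])
rm=r/1000
print("t",round(s["t"],2),"tq %.2f"%(M[2]+rm[0]*F[1]-rm[1]*F[0]),"Mz %.2f"%M[2],"F",F.round(1),"M",M.round(2),"yaw %.2f"%np.degrees(s["tcp_rot"][2]),"ang %.2f r %.1f z %.1f"%(np.degrees(np.arctan2(r[1],r[0])),np.hypot(*r),s["eef_pos"][2]),"op %.3f"%s["opening"])
E
python3 tq.py; python3 -m crank '[[1.36,0,0,0,0.6,0],[2.7,0,0,0,1.2,0],[4.1,0,-0.1,0,1.8,0],[5.4,0,-0.1,0,2.4,0],[6.8,0,-0.2,0,3,0]]';python3 tq.py;  python3 -m crank '[[1.36,0,0,0,0.6,0],[2.7,0,0,0,1.2,0],[4.1,0,-0.1,0,1.8,0],[5.4,0,-0.1,0,2.4,0],[6.8,0,-0.2,0,3,0]]';python3 tq.py
```

```text
t 22.45 tq -0.14 Mz -0.03 F [-0.4  2.8  1.9] M [ 0.17  0.01 -0.03] yaw 26.36 ang 116.39 r 129.2 z 141.4 op 0.264
t: 22.95
eef_pos: [478.9, -121.2, 141.5]
tcp_rot: [-1.574, -0.001, 0.407]
ft_force: [-1.5, 6.6, 3.1]
opening: 0.261
t 22.95 tq -0.02 Mz 0.14 F [-1.5  6.6  3.1] M [0.63 0.12 0.14] yaw 23.32 ang 113.29 r 129.5 z 141.5 op 0.261
t: 23.45
eef_pos: [485.3, -118.3, 141.5]
tcp_rot: [-1.573, -0.001, 0.354]
ft_force: [-2.3, 7.6, 2.4]
opening: 0.262
t 23.45 tq 0.14 Mz 0.20 F [-2.3  7.6  2.4] M [0.82 0.14 0.2 ] yaw 20.28 ang 110.20 r 129.9 z 141.5 op 0.262
```

```bash
python3 -m crank '[[1.36,0,0.3,0,0.6,0],[2.7,0,0.5,0,1.2,0],[4.1,0,0.6,0,1.8,0],[5.4,0,0.6,0,2.4,0],[6.8,0,0.6,0,3,0]]';python3 tq.py;  python3 -m crank '[[1.36,0,0,0,0.6,0],[2.7,0,0,0,1.2,0],[4.1,0,-0.1,0,1.8,0],[5.4,0,-0.1,0,2.4,0],[6.8,0,-0.2,0,3,0]]';python3 tq.py
```

```text
t: 23.95
eef_pos: [491.5, -115.8, 141.5]
tcp_rot: [-1.574, -0.001, 0.301]
ft_force: [-2.4, -4.8, -1.7]
opening: 0.258
t 23.95 tq 0.98 Mz 0.49 F [-2.4 -4.8 -1.7] M [-1.28  0.33  0.49] yaw 17.26 ang 107.24 r 130.1 z 141.5 op 0.258
t: 24.45
eef_pos: [497.6, -114.1, 141.3]
tcp_rot: [-1.573, 0.001, 0.249]
ft_force: [-4.6, -3.0, -1.0]
opening: 0.261
t 24.45 tq 1.37 Mz 0.69 F [-4.6 -3.  -1. ] M [-0.97  0.85  0.69] yaw 14.25 ang 104.46 r 130.2 z 141.3 op 0.261
```

```bash
for i in 1; do python3 -m crank '[[1.1,0,0,0,0.5,0],[2.3,0,0,0,1,0],[3.4,0,0,0,1.5,0],[4.5,0,-0.1,0,2,0],[4.5,0,-0.1,0,2,0]]' >/dev/null;python3 tq.py; done; python3 -m crank '[[1.1,0,0,0,0.5,0],[2.3,0,0,0,1,0],[3.4,0,0,0,1.5,0],[4.5,0,-0.1,0,2,0],[4.5,0,-0.1,0,2,0]]' >/dev/null;python3 tq.py
```

```text
t 24.95 tq 1.45 Mz 0.72 F [-4.8 -4.4  1.1] M [-0.86  0.7   0.72] yaw 12.26 ang 102.58 r 130.2 z 141.2 op 0.261
t 25.45 tq 1.51 Mz 0.81 F [-4.9 -3.   0.1] M [-0.87  0.76  0.81] yaw 10.27 ang 100.76 r 130.3 z 141.0 op 0.264
```

```bash
python3 -m crank '[[1.1,0,0,0,0.5,0],[2.3,0,0,0,1,0],[3.4,0,0,0,1.5,0],[4.5,0,-0.1,0,2,0],[4.5,0,-0.1,0,2,0]]' >/dev/null;python3 tq.py;python3 -m crank '[[1.2,0,0,0,0.5,0],[2.4,0,0,0,1,0],[3.6,0,0,0,1.5,0],[4.7,0,-0.1,0,2,0],[4.7,0,-0.1,0,2,0]]' >/dev/null;python3 tq.py
```

```text
t 25.95 tq 1.57 Mz 0.84 F [-5.2 -3.2  0.6] M [-0.91  0.76  0.84] yaw 8.29 ang 98.96 r 130.3 z 140.9 op 0.264
t 26.45 tq 1.53 Mz 0.83 F [-5.1 -2.4  0.9] M [-0.97  0.86  0.83] yaw 6.32 ang 97.09 r 130.3 z 140.8 op 0.261
```

```bash
python3 -m crank '[[1.2,0,0,0,0.5,0],[2.4,0,0,0,1,0],[3.6,0,0,0,1.5,0],[4.7,0,-0.1,0,2,0],[4.7,0,-0.1,0,2,0]]' >/dev/null;python3 tq.py
```

```text
t 26.95 tq 1.61 Mz 0.77 F [-6.1 -3.8  1.6] M [-1.02  1.    0.77] yaw 4.34 ang 95.33 r 130.3 z 140.7 op 0.266
```

```bash
python3 snap.py scene c18; python3 -c "
from h import *
s=L('c18'); cv2.imwrite('pics/c18c.png',cv2.resize(s['p'][140:210,205:305],None,fx=8,fy=8,interpolation=2))
f=lambda P:[round((a-o)*8) for a,o in zip(proj(s,P),(205,140))]
import math
for h in (94.3,96,98,100):
  a=math.radians(h);print(h,[f((530.1+r*math.cos(a),-240.15+r*math.sin(a),160)) for r in (0,30,60,100)])
print(f((530.1,-240.15,170)))
"
```

```text
[ 517.98875987 -110.36718391  140.64146626] [-1.57329675  0.00642705  0.07596464]
94.3 [[184, 348], [269, 337], [353, 327], [465, 313]]
96 [[184, 348], [268, 335], [353, 323], [464, 306]]
98 [[184, 348], [268, 333], [352, 318], [463, 299]]
100 [[184, 348], [268, 331], [351, 314], [461, 291]]
[179, 332]
```

View pics/c18c.png

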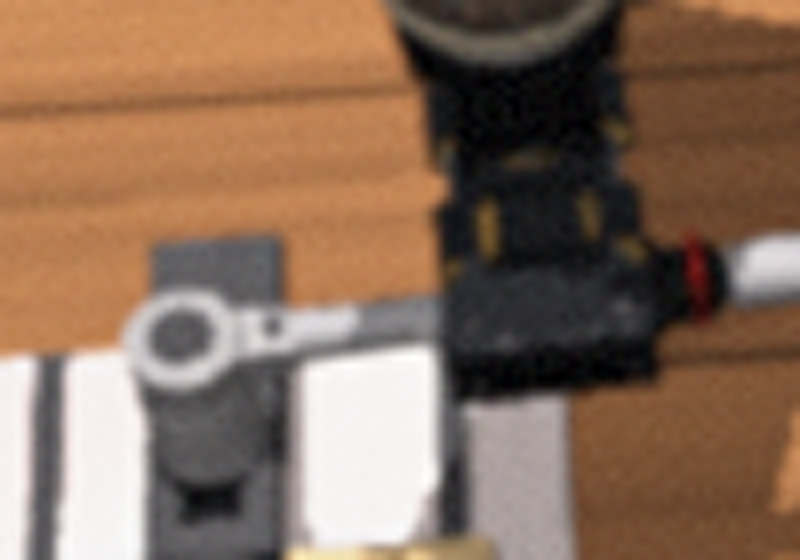

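```bash
sed -i 's/^print(/tq=M[2]+rm[0]*F[1]-rm[1]*F[0]; print("PIV %.2f"%(M[2]+(tq-M[2])*(np.hypot(*rm)-.03)\/np.hypot(*rm)),/' tq.py
python3 -m crank '[[1.3,0,0,0,0.5,0],[2.5,0,0,0,1,0]]' >/dev/null;python3 tq.py;python3 -m crank '[[1.3,0,0,0,0.5,0],[2.5,0,0,0,1,0]]' >/dev/null;python3 tq.py
```

```text
PIV 1.55 t 27.2 tq 1.75 Mz 0.85 F [-6.7 -3.2  0.9] M [-1.05  1.12  0.85] yaw 3.37 ang 94.59 r 130.4 z 140.5 op 0.262
PIV 1.61 t 27.4 tq 1.84 Mz 0.86 F [-7.3 -2.8  2.1] M [-0.96  1.06  0.86] yaw 2.39 ang 93.84 r 130.4 z 140.4 op 0.266
```

```bash
python3 -m crank '[[1.3,0,0,0,0.5,0],[2.5,0,0,0,1,0]]' >/dev/null;python3 tq.py;python3 -m crank '[[1.3,0,0,0,0.5,0],[2.5,0,0,0,1,0]]' >/dev/null;python3 tq.py
```

```text
PIV 1.67 t 27.6 tq 1.88 Mz 0.95 F [-7.  -2.8  2.2] M [-0.98  1.08  0.95] yaw 1.42 ang 93.09 r 130.4 z 140.3 op 0.268
PIV 1.57 t 27.8 tq 1.79 Mz 0.84 F [-7.2 -3.2  2.4] M [-1.04  1.1   0.84] yaw 0.44 ang 92.35 r 130.3 z 140.2 op 0.265
```

```bash
python3 -m crank '[[1.3,-0.2,0,0,0.5,0],[2.6,-0.4,0,0,1,0]]' >/dev/null;python3 tq.py;python3 -m crank '[[1.3,-0.1,0,0,0.5,0],[2.6,-0.2,0,0,1,0]]' >/dev/null;python3 tq.py
```

```text
PIV 1.69 t 28.0 tq 1.92 Mz 0.91 F [-7.6 -3.7  0.4] M [-1.09  1.09  0.91] yaw -0.54 ang 91.58 r 130.3 z 140.5 op 0.266
PIV 1.64 t 28.2 tq 1.86 Mz 0.90 F [-7.4 -3.1  1.4] M [-0.92  1.01  0.9 ] yaw -1.51 ang 90.81 r 130.3 z 140.4 op 0.269
```

```bash
python3 -m crank '[[1.3,0,0,0,0.5,0],[2.6,-0.1,0,0,1,0]]' >/dev/null;python3 tq.py;python3 snap.py scene c19; python3 -c "
from h import *
s=L('c19'); cv2.imwrite('pics/c19c.png',cv2.resize(s['p'][140:210,205:305],None,fx=8,fy=8,interpolation=2))"
```

```text
PIV 1.63 t 28.4 tq 1.86 Mz 0.86 F [-7.7 -2.3  0.9] M [-0.95  1.14  0.86] yaw -2.49 ang 90.07 r 130.3 z 140.4 op 0.268
[ 530.0704782  -109.87389221  140.33158693] [-1.57511274  0.02029643 -0.04415015]
```

View pics/c19c.png

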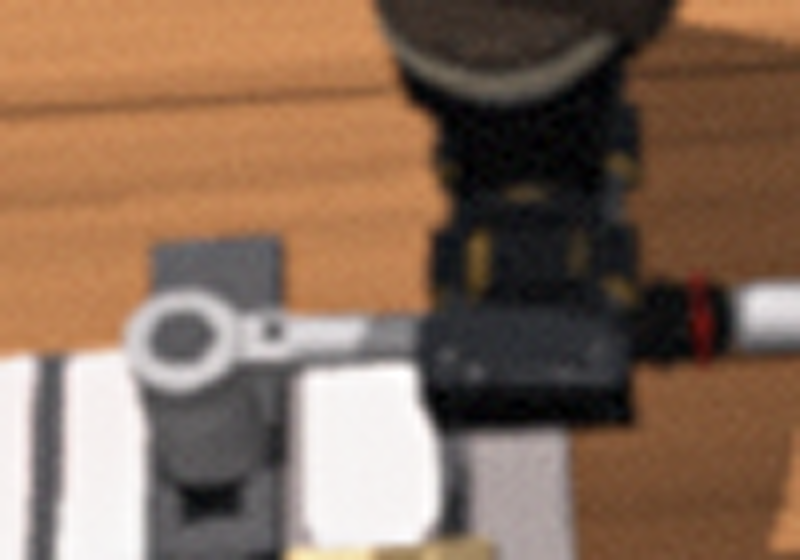

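```bash
python3 -m crank '[[1.3,0,0,0,0.5,0],[2.6,-0.1,0,0,1,0]]' >/dev/null;python3 tq.py;python3 -m crank '[[1.3,0,0,0,0.5,0],[2.6,-0.1,0,0,1,0]]' >/dev/null;python3 tq.py;python3 snap.py scene c20; python3 -c "
from h import *
s=L('c20'); cv2.imwrite('pics/c20c.png',cv2.resize(s['p'][140:210,205:305],None,fx=8,fy=8,interpolation=2))
# pivot dot subpixel: dark blob near (205+272/8,140+330/8)
for n in ('c16','c18','c19','c20'):
  g=cv2.cvtColor(L(n)['p'],cv2.COLOR_BGR2GRAY).astype(float)
  w=np.clip(150-g[177:185,235:243],0,None); v,u=np.mgrid[177:185,235:243]; print(n,(w*u).sum()/w.sum(),(w*v).sum()/w.sum(),w.sum())
"
```

```text
PIV 1.61 t 28.65 tq 1.84 Mz 0.84 F [-7.7 -2.4  1.1] M [-0.88  1.21  0.84] yaw -3.52 ang 89.32 r 130.2 z 140.3 op 0.270
PIV 1.60 t 28.85 tq 1.84 Mz 0.80 F [-8.1 -3.4  1.2] M [-0.86  1.17  0.8 ] yaw -4.50 ang 88.63 r 130.2 z 140.1 op 0.269
[ 533.35085199 -109.99507359  140.11986149] [-1.5758903   0.02502642 -0.07922962]
c16 237.73274739583334 180.3857421875 3072.0
c18 238.73203592814372 179.49401197604791 668.0
c19 238.02797202797203 177.93566433566434 715.0
c20 238.0013037809648 177.85528031290744 767.0
```

View pics/c20c.png

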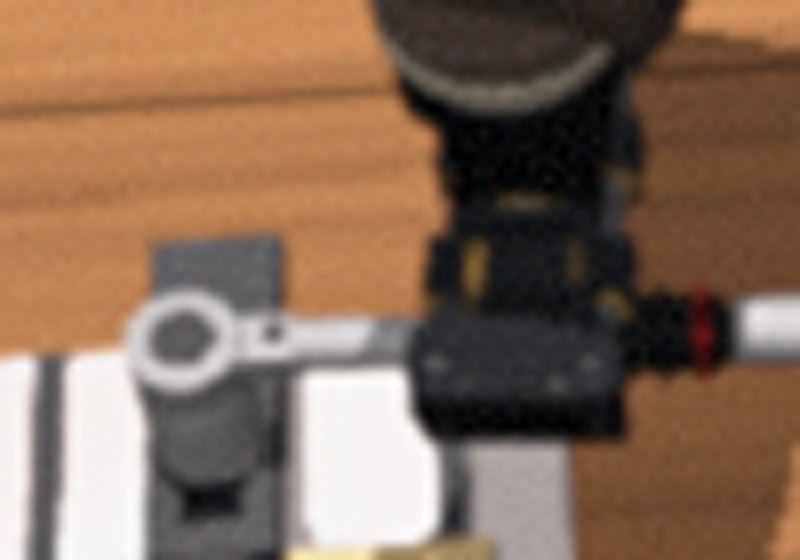

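```bash
python3 -m crank '[[1.3,-0.1,0,0,0.3,0],[2.6,-0.2,0,0,0.6,0]]' >/dev/null;python3 tq.py
```

```text
PIV 1.64 t 29.1 tq 1.90 Mz 0.76 F [-8.8 -1.7  2.4] M [-0.81  1.27  0.76] yaw -5.12 ang 87.94 r 130.2 z 140.1 op 0.263
```

```bash
python3 -m crank '[[-2.3,0,0,0,-1.3,0],[-4.6,-0.2,0,0,-2.6,0],[-6.9,-0.3,0,0,-4,0]]' >/dev/null;python3 tq.py;python3 -m crank '[[-2.3,0,0,0,-1.3,0],[-4.6,0,0,0,-2.6,0]]' >/dev/null;python3 tq.py
```

```text
PIV 1.07 t 29.4 tq 1.22 Mz 0.54 F [-5.1 -8.  -1.7] M [-1.72  0.54  0.54] yaw -1.05 ang 91.17 r 130.3 z 140.5 op 0.270
PIV 0.65 t 29.6 tq 0.78 Mz 0.23 F [-3.9 -5.4 -0.9] M [-1.41  0.33  0.23] yaw 1.57 ang 93.31 r 130.2 z 140.6 op 0.264
```

```bash
python3 -m crank '[[-2.3,0,-0.3,0,-1.2,0],[-4.6,0,-0.4,0,-2.4,0]]' >/dev/null;python3 tq.py;python3 -m crank '[[-2.3,0,-0.2,0,-1.1,0],[-2.3,0,-0.2,0,-1.1,0]]' >/dev/null;python3 tq.py
```

```text
PIV 0.33 t 29.8 tq 0.40 Mz 0.10 F [-2.2 -1.8 -0.3] M [-0.79  0.11  0.1 ] yaw 4.00 ang 95.33 r 130.1 z 140.8 op 0.267
PIV 0.35 t 30.0 tq 0.39 Mz 0.22 F [-1.1 -1.8 -0.9] M [-0.6  -0.07  0.22] yaw 5.13 ang 96.31 r 129.9 z 140.9 op 0.269
```

```bash
python3 -m crank '[[-1.5,0,0,0,-0.6,0],[-3,0,0,0,-1.2,0],[-3,0,0,0,-1.2,0]]' >/dev/null;python3 tq.py; python3 snap.py scene c21; python3 snap.py wrist w21; python3 -c "
from h import *
s=L('c21'); cv2.imwrite('pics/c21c.png',cv2.resize(s['p'][140:210,205:305],None,fx=8,fy=8,interpolation=2))"
```

```text
PIV 0.16 t 30.3 tq 0.13 Mz 0.26 F [ 1.2 -1.2 -2.1] M [-0.64 -0.4   0.26] yaw 6.35 ang 97.58 r 129.9 z 141.1 op 0.265
[ 513.04148928 -111.39231346  141.05307901] [-1.57180864  0.02771182  0.11049204]
[ 513.01139042 -111.35913652  141.02464598] [-1.57175069  0.02786591  0.11038885]
```

View pics/c21c.png

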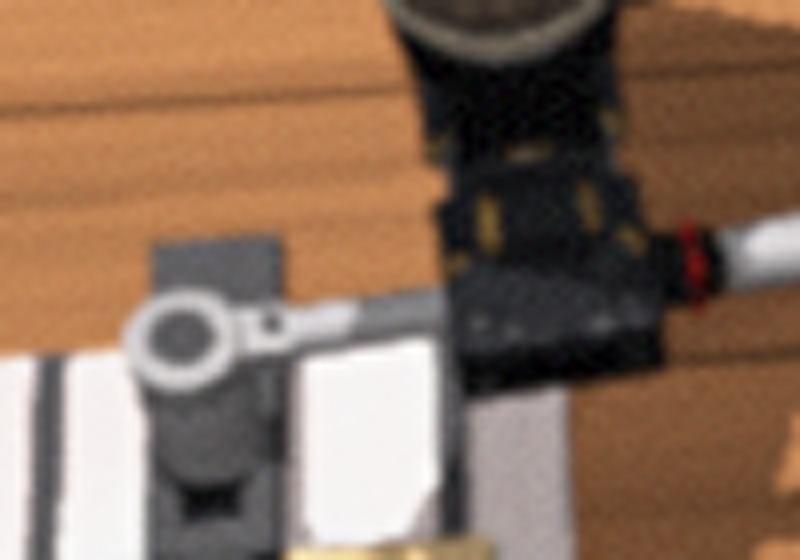

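View pics/w21.png

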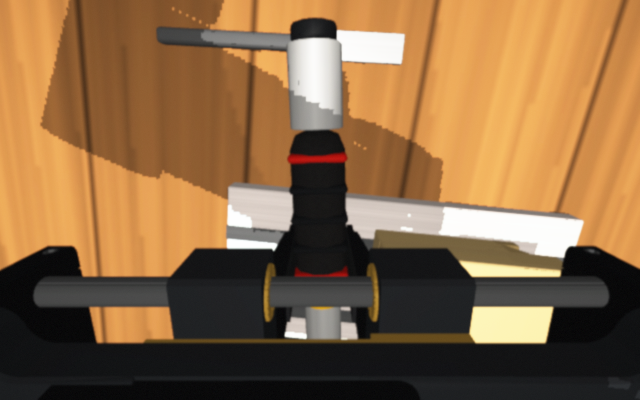

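```bash
python3 to.py 97.0 114
```

```text
pos [ 513.  -111.4  141. ] yaw 6.32 shift [ 1.  -1.  -0.5] turn [ 0.05 -0.67 -1.6 ] F [ 0.9 -2.1 -1.4] M [-0.7  -0.4   0.21] t 30.4
```

Relax the tilt, then lift straight up gently.

```bash
python3 -m crank '[[0,-0.5,0,0,0,-0.8],[0,-1,0,0,0,-1.6],[0,-1.5,0,0,0,-1.6]]' >/dev/null; python3 tq.py; python3 -m crank '[[0,-2,0,0,0,0],[0,-4,0,0,0,0],[0,-7,0,0,0,0],[0,-10,0,0,0,0]]'>/dev/null; python3 tq.py
```

```text
PIV 0.16 t 30.7 tq 0.17 Mz 0.13 F [ 0.6 -6.2 -7. ] M [-0.98 -0.25  0.13] yaw 6.31 ang 97.69 r 129.6 z 142.2 op 0.264
PIV 0.11 t 31.1 tq 0.08 Mz 0.25 F [ 2.  -4.7 -7.2] M [-0.54 -0.41  0.25] yaw 6.29 ang 97.78 r 129.5 z 151.9 op 0.263
```

```bash
python3 -m crank '[[0,-3,-0.5,0,0,0],[0,-6,-0.5,0,0,0],[0,-10,-0.5,0,0,0],[0,-14,-0.5,0,0,0],[0,-18,-0.5,0,0,0]]'>/dev/null; python3 tq.py;python3 -m crank '[[0,-4,0,0,0,0],[0,-9,0,0,0,0],[0,-15,0,0,0,0],[0,-21,0,0,0,0],[0,-25,0,0,0,0]]'>/dev/null; python3 tq.py; python3 snap.py wrist w22; python3 snap.py scene c22; python3 -c "
from h import *
c=L('w22');P=cloud(c)
for v in (60,80,100,120): print(v,P[v,316].round(1))
s=L('c22'); cv2.imwrite('pics/c22c.png',np.vstack([cv2.resize(s['p'][130:210,205:305],None,fx=4,fy=4,interpolation=2),cv2.resize(c['p'][0:200,220:420],None,fx=2,fy=1.4,interpolation=2)]))"
```

```text
PIV 0.04 t 31.6 tq 0.06 Mz -0.04 F [-0.8 -0.4 -5.7] M [ 0.24  0.04 -0.04] yaw 6.27 ang 97.99 r 129.5 z 170.1 op 0.262
PIV -0.03 t 32.1 tq -0.04 Mz 0.00 F [ 0.4 -0.4 -5.3] M [0.28 0.   0.  ] yaw 6.27 ang 97.95 r 129.4 z 195.8 op 0.262
[ 512.38937718 -112.02699992  196.17770586] [-1.57129069e+00 -5.61901791e-04  1.09456557e-01]
[ 512.32941619 -112.00436321  195.71214536] [-1.57118882e+00 -4.40388798e-04  1.09390759e-01]
60 [499.3 -20.1 225. ]
80 [500.1 -27.7 225.4]
100 [500.9 -35.4 225.1]
120 [501.7 -43.4 225.4]
```

View pics/c22c.png

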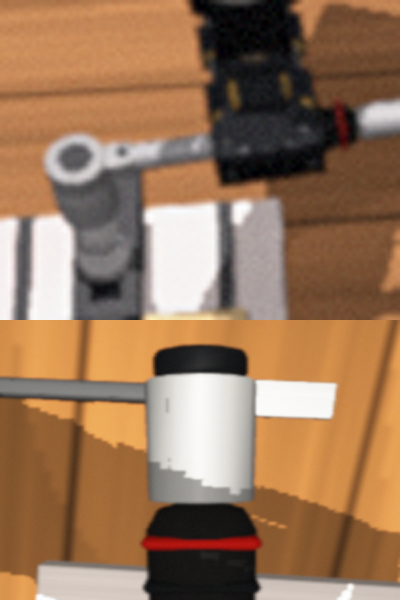

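```bash
python3 -m crank '[[0,0,2,0,-0.5,0],[0,0,7,0,-2,0],[-1,0,15,0,-4.5,0],[-1,0,26,0,-8,0],[-1,0,40,0,-12,0]]'>/dev/null; python3 tt.py 523 208.8 214 178.8
```

```text
pos [506.7 -71.8 195.4] rot [-90.    0.   18.5] shift [104.3   0.4 261. ] turn [ 0.000e+00 -7.033e+01 -1.000e-02] F [ 0.5 -0.8 -6.5] M [0.39 0.06 0.02] t 32.7
```

```bash
python3 -m crank '[[6,0,15,0,-4.5,0],[12,0,31,0,-9,0],[19,0,48,0,-14,0],[26,0,66,0,-19,0],[33,0,84,0,-24,0]]'>/dev/null; python3 tt.py 523 208.8 214 178.8
```

```text
pos [511.1  19.4 195.2] rot [-90.    0.   42.8] shift [1.373e+02 1.000e-01 1.310e+02] turn [-4.000e-02 -4.604e+01 -3.000e-02] F [ 0.2  0.1 -6.6] M [0.29 0.21 0.01] t 33.2
```

```bash
python3 -m crank '[[14,0,13,0,-5,0],[28,0,27,0,-10,0],[42,0,40,0,-15,0],[56,0,53,0,-20,0],[70,0,66,0,-25,0]]'>/dev/null; python3 tt.py 523 208.8 214 178.8
```

```text
pos [517.3 116.4 194.9] rot [-89.9   0.   68.1] shift [87.8 -0.2 29.3] turn [ -0.08 -20.75  -0.03] F [ 0.6  0.4 -6.2] M [ 0.19  0.28 -0.03] t 33.7
```

```bash
python3 -m crank '[[20,1,6,0,-4.8,0],[38,3,12,0,-9.2,0],[55,6,18,0,-13.2,0],[70,10,23,0,-16.6,0],[81,16,27,0,-19.2,0]]'>/dev/null; python3 tt.py 523 208.8 150 178.8
```

```text
pos [522.2 202.9 178.5] rot [-89.9   0.   87.5] shift [ 6.  47.5 -0.6] turn [-0.1  -1.3  -0.03] F [-0.1 -0.4 -5.8] M [ 0.05  0.25 -0.07] t 34.2
```

```bash
python3 -m crank '[[3.5,9,0,0,-0.8,0],[5.5,19,-0.5,0,-1.2,0],[6,30,-0.6,0,-1.3,0],[6,40,-0.6,0,-1.3,0],[6,47,-0.6,0,-1.3,0]]'>/dev/null;python3 -m crank '[[0,4,0,0,0,0],[0,6,0,0,0,0],[0,6,0,0,0,0]]'>/dev/null; python3 tt.py 523 208.8 58.5 178.8; python3 snap.py wrist w23;python3 snap.py side s23; python3 -c "
from h import *
c=L('w23');P=cloud(c)
for v in (60,80,100,120): print(v,P[v,321].round(1))
t=L('s23')
cv2.imwrite('pics/s23c.png',np.hstack([cv2.resize(t['p'][190:300,235:345],None,fx=3.6,fy=3.6,interpolation=2),cv2.resize(c['p'][0:250,195:445],None,fx=1.584,fy=1.584,interpolation=2)]))"
```

```text
pos [522.8 208.1 124.1] rot [-89.8   0.   88.7] shift [ 0.7 84.6 -0.4] turn [-0.17 -0.07 -0.05] F [-0.8 -0.4 -5.8] M [0.14 0.27 0.02] t 35.0
[522.92730467 208.22312275 124.39731225] [-1.56824257e+00  7.39966732e-04  1.54873354e+00]
[522.98870164 208.25899633 124.5567388 ] [-1.56853430e+00  6.22506033e-04  1.54877006e+00]
60 [430.  210.8 154.8]
80 [437.4 210.6 154.1]
100 [445.2 210.4 155.6]
120 [453.2 210.2 154. ]
```

View pics/s23c.png

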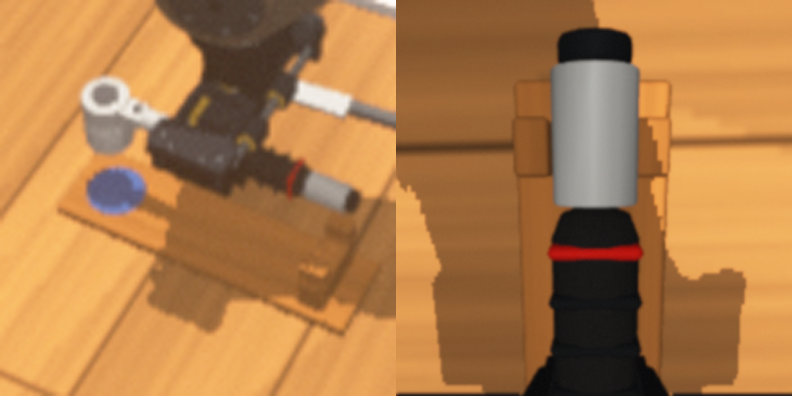

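Run:
```python
from h import *
for n in ("s23","side0"):
    c=L(n); p=c["p"].astype(int); m=(p[...,0]-p[...,2]>15); m[:225]=0;m[265:]=0;m[:,:245]=0;m[:,295:]=0
    v,u=np.where(m); 
    if n=="s23":
        (x,y),s,a=cv2.fitEllipse(cv2.findContours(m.astype(np.uint8),0,1)[0][0]); print(len(u),x,y,s,a,onz(c,x,y,12).round(1), onz(c,u.mean(),v.mean(),12).round(1))
c=L("side0")
```

```text
142 266.8916931152344 242.53009033203125 (10.974822998046875, 14.43819522857666) 73.47505187988281 [654.6 204.5  12. ] [654.5 204.4  12. ]
```

```bash
python3 -m crank '[[0,6,0,0,0,0],[0,16,-0.5,0,0,0],[0.2,30,-1,0,0,0],[0.3,45,-1,0,0,0],[0.3,58,-1,0,0,0]]'>/dev/null;python3 tt.py 524 208.5 58.8 178.8
```

```text
pos [523.6 208.5  65.2] rot [-89.8   0.   88.7] shift [ 0.1 25.4 -0.4] turn [-0.16 -0.06 -0.05] F [ 0.4 -0.  -5.9] M [0.09 0.23 0.02] t 35.6
```

```bash
python3 -m crank '[[0,8,0,0,0,0],[0,14,-0.2,0,0,0],[0,19,-0.4,0,0,0],[0,22,-0.4,0,0,0],[0,24,-0.4,0,0,0]]'>/dev/null;python3 tt.py 524 208.5 58.8 178.8;python3 -m crank '[[0,1,0,0,0,0],[0,1.5,0,0,0,0]]'>/dev/null;python3 tt.py 524 208.5 58.8 178.8; python3 snap.py wrist w24; python3 -c "
from h import *
c=L('w24');P=cloud(c)
for v in (60,80,100,120): print(v,P[v,321].round(1))"
```

```text
pos [524.1 208.5  41.2] rot [-89.9   0.   88.7] shift [0.  1.4 0.1] turn [-0.14 -0.06 -0.04] F [-0.  -0.7 -5.4] M [ 0.16  0.1  -0.01] t 36.1
pos [524.6 208.6  40.3] rot [-89.9   0.   88.7] shift [-0.1  0.5  0.6] turn [-0.05 -0.06 -0.02] F [-1.7 -0.4 -0.9] M [ 0.06 -0.19 -0.02] t 36.3
[524.61326795 208.60604298  40.2717223 ] [-1.56993822e+00  3.00047148e-04  1.54891557e+00]
60 [431.6 211.2  70.3]
80 [439.2 211.   70.8]
100 [446.9 210.9  70.2]
120 [454.9 210.7  69.9]
```

Seated (thimble top 70 mm, weight taken up). Open slowly, then rise.

```bash
python3 -m crank '[[0,0.2,0,0,0,0],[0,0.2,0,0,0,0],[0,0.2,0,0,0,0],[0,0.2,0,0,0,0],[0,0.2,0,0,0,0]]' 0.7; python3 -m crank '[[0,-20,0,0,0,0],[0,-60,0,0,0,0],[0,-105,0,0,0,0],[0,-130,-40,0,0,0],[0,-130,-78,0,0,0]]' 1; python3 -m crank '[[0,0,0,0,0,0],[0,0,0,0,0,0],[0,0,0,0,0,0]]'; python3 snap.py wrist w25; python3 snap.py side s25; python3 snap.py scene c25;  python3 -c "
from h import *
c=L('w25');t=L('s25')
cv2.imwrite('pics/s25c.png',np.hstack([cv2.resize(t['p'][190:300,235:345],None,fx=3.6,fy=3.6,interpolation=2),cv2.resize(c['p'][0:270,195:445],None,fx=1.584,fy=1.467,interpolation=2)]))"
```

```text
t: 36.85
eef_pos: [524.6, 208.6, 40.1]
tcp_rot: [-1.57, 0.0, 1.549]
ft_force: [0.3, 0.8, -1.0]
opening: 0.624
t: 37.35
eef_pos: [605.0, 207.5, 175.1]
tcp_rot: [-1.577, -0.001, 1.55]
ft_force: [0.2, 1.4, 0.7]
opening: 0.989
t: 37.65
eef_pos: [604.0, 207.5, 174.6]
tcp_rot: [-1.576, -0.001, 1.55]
ft_force: [-0.2, -0.3, 0.7]
opening: 1.001
[603.94676438 207.54947564 174.68736591] [-1.57571402e+00 -1.20627607e-03  1.54995205e+00]
[604.04078614 207.5730556  174.78783809] [-1.57591695e+00 -1.24304444e-03  1.55001513e+00]
[604.18285294 207.61764763 174.90547405] [-1.57623287e+00 -1.33592481e-03  1.55004512e+00]
```

View pics/s25c.png

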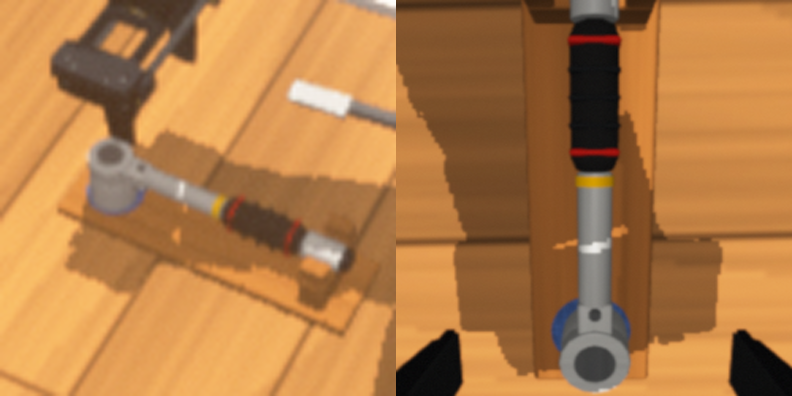

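View pics/c25.png

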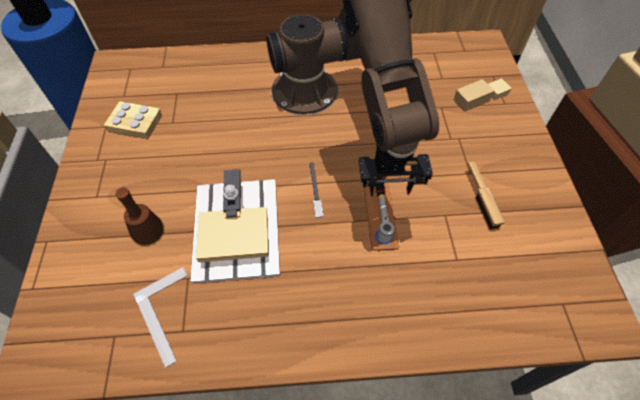

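```bash
python3 -m crank '[[-30,-8,0,0,0,0],[-75,-20,0,0,0,0],[-120,-25,0,0,0,0],[-168,-25,0,0,0,0],[-216,-25,0,0,0,0]]'>/dev/null; python3 -m crank '[[-48,0,0,0,0,0],[-96,0,0,0,0,0],[-144,0,0,0,0,0],[-185,0,0,0,0,0],[-220,0,0,0,0,0]]';python3 -m crank '[[0,0,0,0,0,0],[0,0,0,0,0,0]]'; python3 snap.py wrist w26; python3 -c "
from h import *
c=L('w26');u,v=[int(q) for q in proj(c,(530,-240,138))]
print(u,v); cv2.imwrite('pics/w26c.png',cv2.resize(c['p'][max(0,v-40):v+40,u-55:u+55],None,fx=7,fy=7,interpolation=2))"
```

```text
t: 38.8
eef_pos: [593.8, -231.7, 199.5]
tcp_rot: [-1.576, -0.001, 1.55]
ft_force: [0.6, 0.5, -0.3]
opening: 1.0
t: 39.0
eef_pos: [593.3, -231.9, 199.2]
tcp_rot: [-1.576, -0.002, 1.549]
ft_force: [0.5, 0.3, -0.6]
opening: 1.002
[ 593.5100819  -231.01274366  199.41804273] [-1.57580149 -0.00178797  1.54989613]
306 124
```

View pics/w26c.png

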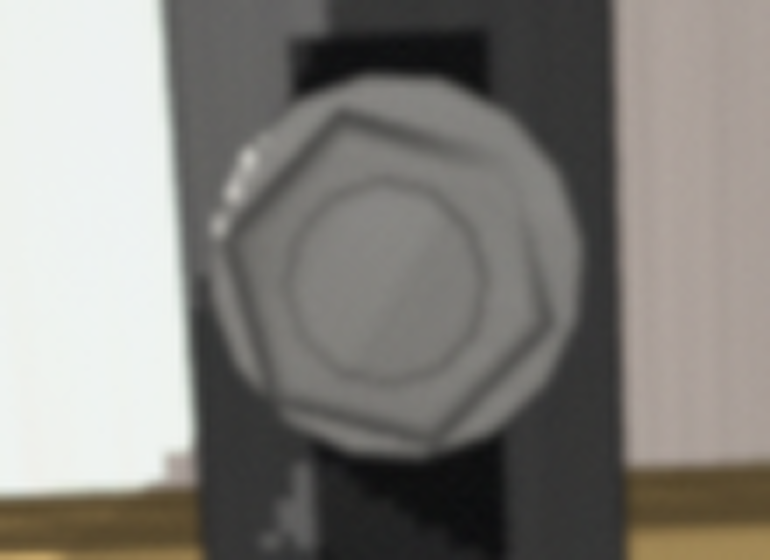

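Run:
```python
from h import *
for n,u0,v0,C in (("w3",257,66,[(195,252),(285,108),(535,272),(440,420),(275,412)]),("w26",251,84,[(230,245),(342,108),(548,320),(430,442),(270,395)])):
    c=L(n); st={"w3":(361,264),"w26":(388,280)}[n]
    m=onz(c,u0+st[0]/7,v0+st[1]/7,140)[:2]; print(n,m.round(1))
    print([ (np.degrees(np.arctan2(*(onz(c,u0+x/7,v0+y/7,134)[:2]-m)[::-1])).round(1)) for x,y in C])
```

```text
w3 [ 530.  -240.3]
[np.float64(-94.3), np.float64(-153.2), np.float64(87.4), np.float64(26.6), np.float64(-32.4)]
w26 [ 529.9 -239.7]
[np.float64(-102.2), np.float64(-165.5), np.float64(73.5), np.float64(11.8), np.float64(-47.7)]
```

```bash
python3 -c "
from cell import job; print(job.job_done())"
```

```text
the job is handed in; nothing more can be done
None
```

The nut is tightened to the click and the wrench is back on its rest; I handed the job in at about 39 s of the 67 s.

**Tightening**
- I swung the wrench clockwise by its grip with the socket fully home (mouth about 114 mm above the bench).
- The torque rose, then stayed flat at about 1.6 N m about the handle's pivot, roughly 1.85 N m at the nut. That is how I judged it had clicked.
- There was no jump in torque at the end, so I did not reach the end stop. I then eased off with no backward torque and lifted straight up.

**Last checks**
- **Nut:** seen from above, it has turned about 0.23 rad clockwise and was not backed off.
- **Wrench on its rest:** it stands with the socket on the felt and the thimble in the notch. Its axis is level and it sits about 2 mm from where it started.
- **Other things:** the last overview shows the mallet, chisel and brush apparently where they were. I did not measure them.

**What went wrong or disagreed**
- **First carry:** I moved too fast and the wrench tipped about 25° in the grip. Its socket touched the nut with a measured 8–16 N. I laid it back on the rest, pressing with about 27 N, gripped it again and carried it gently. It touched neither the stone nor anything else that I saw.
- **How far the handle folded:** comparing the final nut angle with the handle angle gives about 0.2 rad of fold. My side estimates during the swing gave about 0.1 rad. The click was probably passed by more than I meant, though still short of the 0.3 stop.

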